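Put the precision weights back into their cases

ROBOT

A 6-joint arm with a two-finger parallel gripper is mounted at the origin on a cart in front of the work surface, level with it; the furniture and walls round the work are solid. World frame = base frame: x ahead of the robot, y to its left, z up, the work surface at z = 0. Lengths are in mm, angles in rad, forces in N, time in s.
With the tool pointing down it reaches from about 350 to 775 mm from the base axis. Payload 7.3 kg.
Tool frame: the origin (TCP) lies at the very end of the fingers, on their centre line; the grasp point (between the pads) lies bot.grip_point_offset behind it (bot.grip_point_offset is the distance from the TCP to the grasp point, in mm); z points along the fingers, y is the line along which they close (so a half turn about z gives the same grasp; the last joint's range is limited). The gripper opens to 92 mm and grips with 3 to 60 N. Pads are 19 mm wide; open, the fingers measure 130 mm over their backs; the gripper's body (75 mm by 190 mm) begins 47 mm behind the grasp point.
Start: joints at [-1.424, 0.342, 1.524, -0, 1.275, -0.146], TCP at [151.555, -502.669, 226.741] pointing down, gripper open.
Joint ranges: [-2.53, 2.53], [-0.77, 2.02], [0.04, 2.7], [-1, 4.14], [0.28, 2.66], [-3.11, 3.11]. Speed limits (rad/s): [2.57, 2.57, 3.14, 3.14, 3.14, 3.14].

INTERFACE

Orientations are given as [roll, pitch, yaw] about the fixed x, y, z axes, in that order (R = Rz(yaw) Ry(pitch) Rx(roll)).
In Python, from plant import bot gives the robot as it stands. The module is installed in compiled form; this text tells all that it offers.
- The arm moves only by the tool carry_out, never from a script. Its argument "plan" is a list of rows, each an object of numbers: "tx", "ty", "tz": the shift along the world's x, y, z in mm; "rx", "ry", "rz": the turn, a rotation vector about the world's x, y, z in rad. A call has 1 to 12 rows; each row shifts and turns the commanded pose from where the row before left it; what a row does not reach is not made up. A row lasts 1/10 s, in which the tool goes at most 50 mm and 8.59 degrees, less where a joint would pass 70% of its speed; a pose out of reach is approached as far as the arm can. A call with a gripper value outside its range is refused whole. "gripper" is the closure, from 0 (fully open) to 1 (shut), set as the call begins (left out, the last holds). The fingers move at their own pace and stop on an object; the grip force is fixed at half the most. Time passes only in rows, so rows that do not move let the fingers close. It gives the time, the measured TCP pose, the force, the opening and the grip force at its end, in the units of the state.
- bot.get_obs(): the state, without advancing time (a new reading comes with each control period).
- bot.capture(name): name is "scene" or "top" or "wrist"; returns the picture (480x640x3 uint8, red, green, blue); there is no depth.
- bot.camera_model(name): a dict with "camera_matrix" (3x3 intrinsics, pixels), "R" (3x3) and "t" (3): a world point X has camera coordinates R X + t. Camera axes: x right, y down, z forward; pixel columns grow to the right and rows downward; lengths in mm; the calibration is good to about 2 mm. The wrist camera is an equidistant fisheye: a pixel r from the principal point sees the ray r / f radians off the axis. A picture is of the moment at which its call begins: read the wrist's pose just before it. camera_model takes no time and is no camera call; for the wrist camera it gives the pose at the moment of the call.
- bot.close_job(): hands the job in; it is judged then, once.
The state is a dict: "time": time; "joint_positions": joint angles; "dq": joint speeds; "tau": joint torques, N m; "tool_pos": TCP position; "tcp_rot": TCP orientation; "contact_force": force on the tool from outside, world axes, zero at the start; "moment": the same for the moment, N m; "grip_width": finger opening in mm; "finger_force": force on a finger pad.
Only numpy, scipy, OpenCV 4.12 (cv2) and the standard library are available. Lean on these libraries where they do the work, as an engineer would, in place of code of your own. Each camera call takes 0.05 s, during which the arm holds its last target. There are 200 camera calls.

TASK

The balance check is done, so pack the weights away: stand the large and the medium steel weight in the wells of the wooden cases of their own size (the small one is already in its case), then close all three cases, each with the lid that fits it, pushed home so that the rim sits flat on the foot of the case. Handle the weights with care, never letting one fall over, and leave the closed cases standing upright on the bench.

Things in the scene. Friction and masses are not known exactly. Their poses are not given: they have to be found in the camera images.
- weight_large: Polished stainless-steel precision weight, a plain cylinder with a narrow neck and a round knob on top, standing upright on its flat base; origin at the centre of its underside, z up the axis. The largest of three: 500 g, body 38 mm across and 44 mm high, neck to 50 mm, knob 29 mm across from 50 to 64 mm height.
- weight_medium: Polished stainless-steel precision weight, a plain cylinder with a narrow neck and a round knob on top, standing upright on its flat base; origin at the centre of its underside, z up the axis. The middle one: 200 g, body 28 mm across and 32 mm high, neck to 36 mm, knob 21 mm across from 36 to 47 mm height.
- weight_small: Polished stainless-steel precision weight, a plain cylinder with a narrow neck and a round knob on top, standing upright on its flat base; origin at the centre of its underside, z up the axis. The smallest: 50 g, 18 mm across, 30 mm high over all; it stands already in the well of the small case and need not be touched.
- case_large: Loose round case base of pale turned wood: a foot disc, on it a narrower upright collar, inside it an open well with blue felt floor. Origin: centre of underside, z up. Largest: foot 70 mm across and 14 mm high, collar 55 mm outside and up to 28 mm height, well 46 mm wide with its floor 8 mm above the underside (20 mm deep). About 0.12 kg.
- case_medium: Loose round case base of pale turned wood: a foot disc, on it a narrower upright collar, inside it an open well with blue felt floor. Origin: centre of underside, z up. Middle: foot 59 mm across and 14 mm high, collar 44 mm outside and up to 24 mm height, well 36 mm wide with its floor 8 mm above the underside (16 mm deep). About 0.09 kg.
- case_small: Loose round case base of pale turned wood: a foot disc, on it a narrower upright collar, inside it an open well with blue felt floor. Origin: centre of underside, z up. Smallest: foot 48 mm across and 11 mm high, collar 33 mm outside and up to 19 mm height, well 25 mm wide with its floor 8 mm above the underside; the smallest weight stands in it. About 0.06 kg.
- lid_large: Slip-on case lid of pale turned wood: a cup standing mouth down, wooden knob in the middle of its closed top, two dark lines near its rim. Origin: centre of its lower rim, z up. Largest: 69 mm across, mouth 62 mm wide and 63 mm deep, top at 68 mm, knob 24 mm across from 68 to 86 mm height. Shut, its rim rests on the foot of the large case, 14 mm above the case's underside. About 0.07 kg.
- lid_medium: Slip-on case lid of pale turned wood: a cup standing mouth down, wooden knob in the middle of its closed top, two dark lines near its rim. Origin: centre of its lower rim, z up. Middle: 58 mm across, mouth 51 mm wide and 45 mm deep, top at 50 mm, knob 21 mm across from 50 to 67 mm height. Shut, its rim rests on the foot of the medium case, 14 mm above the case's underside. About 0.045 kg.
- lid_small: Slip-on case lid of pale turned wood: a cup standing mouth down, wooden knob in the middle of its closed top, two dark lines near its rim. Origin: centre of its lower rim, z up. Smallest: 47 mm across, mouth 40 mm wide and 31 mm deep, top at 36 mm, knob 18 mm across from 36 to 52 mm height. Shut, its rim rests on the foot of the small case, 11 mm above the case's underside. About 0.03 kg.
Not all that is in view belongs to the job. Leave any blue look-alike of the weight_large alone.

How it is judged:
By the outcome, as a careful person would: the job done as asked, in the order asked, and still so for the second after the job is handed in, with the robot touching nothing.
It also fails if it takes over 122 s, if anything falls off the work surface, if the arm or the gripper's body presses on something with over 40 N, if the wrist force passes 120 N, or if a joint passes its speed limit or range.

## Working session

There is one attempt and no reset: what is moved stays moved. The work goes in short steps, Python scripts to look and compute and a tool call to move; the robot and the scene stay as the last step left them, time stands still between calls to the robot, and variables do not carry over. Pictures are saved under pics/ and viewed, at most 14 in all, crops included, and the job is handed in when it is done.

Besides the shell and the picture viewer there is one more tool, called after "Emit:" by a JSON object that holds its "api" and its "payload". carry_out: Moves the arm, as the interface text tells. Its arguments: {"type":"object","properties":{"plan":{"type":"array"},"gripper":{"type":"number"}},"required":["plan"]}

```bash
mkdir -p pics; python3 - <<'E'
from plant import bot
import cv2
print(bot.get_obs(), bot.grip_point_offset)
for n in("scene","top"):
    m=bot.camera_model(n);print(n,m)
    cv2.imwrite(f"pics/{n}0.png",bot.capture(n)[:,:,::-1])
E
```

```text
{'time': 0.0, 'joint_positions': array([-1.42400150e+00,  3.42732243e-01,  1.52502532e+00, -3.29584702e-06,
        1.27542315e+00, -1.45977003e-01]), 'dq': array([-0.00176377,  0.0011969 , -0.00140801, -0.00116488, -0.00261413,
        0.00051898]), 'tau': array([ 3.30888261e-04, -4.31238985e+01, -2.44222730e+01,  7.16609904e-02,
        5.56980050e-02, -1.21468361e-04]), 'tool_pos': array([ 151.48869737, -502.23113116,  226.0371413 ]), 'tcp_rot': array([-3.14002102e+00, -2.27879768e-04,  2.92772609e-01]), 'contact_force': array([-0.42212919, -0.21194698,  0.41745845]), 'moment': array([ 0.05108774,  0.00211861, -0.01837468]), 'finger_force': 0.0, 'grip_width': 91.70610849667958} 18.8
scene {'camera_matrix': array([[592.49128192,   0.        , 314.78363402],
       [  0.        , 592.49128192, 249.11285295],
       [  0.        ,   0.        ,   1.        ]]), 'R': array([[ 0.71886084,  0.69499292,  0.01496457],
       [ 0.61500368, -0.62579479, -0.47974092],
       [-0.32405179,  0.35407022, -0.87728257]]), 't': array([-350.91926005, -344.0156551 , 1482.11156883])}
top {'camera_matrix': array([[438.14832855,   0.        , 312.6738259 ],
       [  0.        , 438.14832855, 236.78056012],
       [  0.        ,   0.        ,   1.        ]]), 'R': array([[ 0.02560926, -0.99918827,  0.03109593],
       [-0.99401925, -0.02875543, -0.10535106],
       [ 0.10615972, -0.02821199, -0.99394879]]), 't': array([-80.82955438, 532.85314289, 845.63816141])}
```

View pics/top0.png

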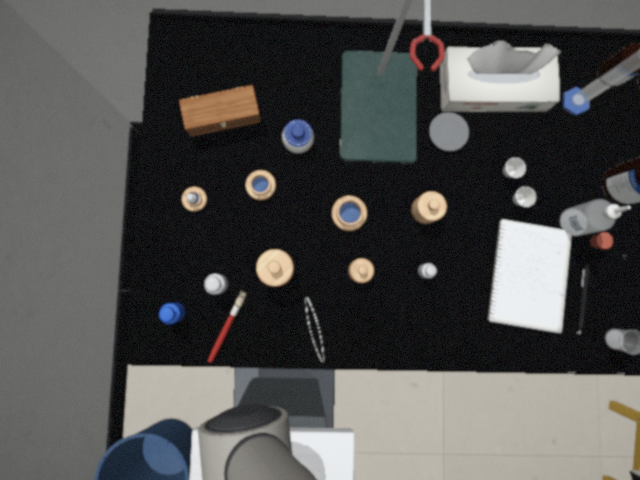

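View pics/scene0.png

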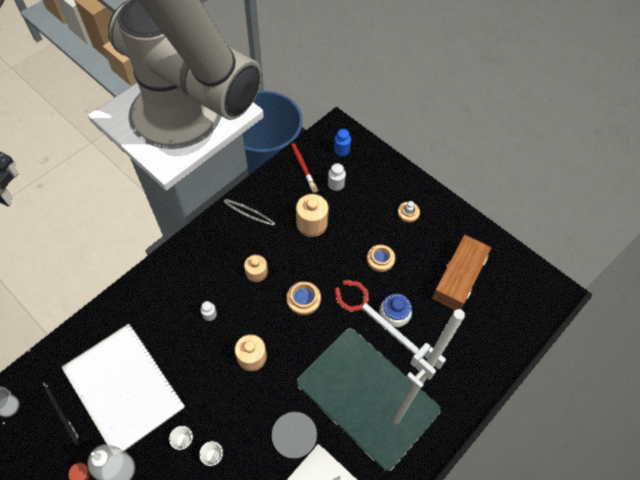

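The top view shows the cases: small (194,199), medium (260,185) and large (349,213). The lids are large (275,267), small (361,270) and medium (429,207). The weights are large (215,284) and medium (428,270), with the blue decoy at (171,313). A stand with a red ring is at (427,53) in top and (352,296) in scene. I'll fit the known silhouettes in both views.

```bash
cat > h.py <<'E'
import numpy as np, cv2
from plant import bot
from scipy.optimize import least_squares
PR={'wl':[(19,0),(19,44),(14.5,52),(14.5,62)],'wm':[(14,0),(14,32),(10.5,38),(10.5,45)],
'cl':[(35,0),(35,14),(27.5,28)],'cm':[(29.5,0),(29.5,14),(22,24)],'cs':[(24,0),(24,11),(16.5,19),(9,25),(6,38)],
'll':[(34.5,0),(34.5,68),(12,70),(12,86)],'lm':[(29,0),(29,50),(10.5,52),(10.5,67)],'ls':[(23.5,0),(23.5,36),(9,38),(9,52)]}
def proj(P,m,fish=False):
    c=np.asarray(P,float)@m['R'].T+m['t'];K=m['camera_matrix']
    if fish:
        rr=np.hypot(c[:,0],c[:,1]);k=np.arctan2(rr,c[:,2])/np.maximum(rr,1e-9);q=c[:,:2]*k[:,None]
    else: q=c[:,:2]/c[:,2:]
    return q*[K[0,0],K[1,1]]+[K[0,2],K[1,2]]
A=np.linspace(0,2*np.pi,48,endpoint=False)
def sil(n,x,y,m,z0=0,fish=False):
    P=[(x+r*np.cos(a),y+r*np.sin(a),z0+z) for r,z in PR[n] for a in A]
    return cv2.convexHull(proj(P,m,fish).astype(np.float32))
def cen(c):
    M=cv2.moments(c);return np.array([M['m10']/M['m00'],M['m01']/M['m00']]),M['m00']
def blob(img,uv,th=55):
    g=img.max(2);b=(g>th).astype(np.uint8)
    cs,_=cv2.findContours(b,cv2.RETR_EXTERNAL,cv2.CHAIN_APPROX_NONE)
    c=max(cs,key=lambda c:cv2.pointPolygonTest(c,tuple(map(float,uv)),True))
    return cv2.convexHull(c)
def fit(n,obs,x0,z0=0):  # obs: list of (contour, cam model, fish)
    f=lambda p:np.concatenate([cen(sil(n,*p,m,z0,fi))[0]-cen(c)[0] for c,m,fi in obs])
    s=least_squares(f,x0);return s.x,s.fun,[cen(c)[1]/cen(sil(n,*s.x,m,z0,fi))[1] for c,m,fi in obs]
def ray(uv,m):
    d=np.linalg.inv(m['camera_matrix'])@[*uv,1];return -m['R'].T@m['t'],m['R'].T@d
def tri(u1,m1,u2,m2):
    (a,d),(b,e)=ray(u1,m1),ray(u2,m2);s=np.linalg.lstsq(np.c_[d,-e],b-a,rcond=None)[0]
    return (a+s[0]*d+b+s[1]*e)/2,np.linalg.norm(a+s[0]*d-b-s[1]*e)
E
python3 - <<'E'
from h import *
np.set_printoptions(precision=1,suppress=True)
T=cv2.imread('pics/top0.png');S=cv2.imread('pics/scene0.png');mt=bot.camera_model('top');ms=bot.camera_model('scene')
px={'wl':((215,284),(337,178)),'wm':((428,270),(209,312)),'cl':((349,213),(304,299)),'cm':((260,185),(381,258)),'cs':((194,199),(409,212)),
'll':((275,267),(312,218)),'lm':((429,207),(251,354)),'ls':((361,270),(256,270))}
for n,(a,b) in px.items():
    p0=tri(a,mt,b,ms)[0][:2]
    ot=(blob(T,a),mt,0);os=(blob(S,b),ms,0)
    print(n,*fit(n,[ot,os],p0),fit(n,[ot],p0)[0],fit(n,[os],p0)[0],p0)
for k,a,b in[('decoy',(171,313),(343,142)),('ring tip',(427,53),(352,296)),('ringstem',(427,35),(366,306)),('rodtop',(405,3),(459,315)),('rodbase',(381,72),(397,422)),('bluejar',(298,130),(397,305)),('disc',(449,132),(294,435)),('glass1',(515,168),(211,453)),('glass2',(525,197),(180,437)),('box',(220,110),(463,271)),('brush',(240,295),(314,188))]:
    print(k,*tri(a,mt,b,ms))
E
```

```text
wl [436.7 125.2] [-0.8  0.2  0.3 -0.3] [1.1181392793025877, 1.001988586622764] [436.9 123.1] [436.7 125.2] [436.7 125.2]
wm [ 474.  -299.2] [-0.6  0.5 -0.4  0.5] [1.1653082853729242, 1.0350326787139552] [ 474.9 -300.3] [ 473.7 -297.9] [ 476.4 -300.2]
cl [ 588.9 -138.8] [-0.7  0.3 -0.1  0.5] [1.1410240168143535, 1.0331956251224672] [ 589.5 -140.2] [ 588.3 -137.8] [ 590.1 -139.9]
cm [642.4  45.5] [-0.6  0.2 -0.1  0.6] [1.1651931868278944, 1.0552485249517434] [642.9  45.4] [642.4  45.8] [642.4  45.5]
cs [609.4 179.9] [-0.5  0.1 -0.2  0.7] [1.1785140163781815, 1.092569259982013] [609.7 178.9] [608.5 181.5] [609.5 180.3]
ll [493.    6.9] [  0.2 -11.2 -15.1  -1.8] [1.110297037018038, 239.1506174359294] [471.3   6.8] [517.    6.9] [472.7   6.9]
lm [ 602.7 -300.1] [-0.4  0.1 -0.1  0.5] [1.0841245172467644, 1.031301281715383] [ 603. -301.] [ 602.2 -299.3] [ 604.3 -301.7]
ls [ 471.2 -164.2] [-0.4  0.1 -0.3  0.4] [1.1405304892530288, 1.0279606119667395] [ 471.4 -165. ] [ 470.9 -163.1] [ 472.6 -165.6]
decoy [379.1 206.4  29.1] 3.14923256372605
ring tip [ 746.7 -199.5  359.1] 2.3373683217353327
ringstem [ 771.3 -198.5  360.7] 4.198052043369778
rodtop [ 850.4 -146.4  356.6] 80.66094811048701
rodbase [ 893.3 -201.2   16.5] 3.922590999107673
bluejar [746.9 -31.1  47.8] 0.7954710635400755
disc [ 770.7 -350.     5.7] 2.7973891948569953
glass1 [ 690.  -478.8   29.7] 1.9912618389048706
glass2 [ 629.4 -498.9   29.5] 0.17925329600251813
box [791.7 131.7  28.7] 3.642358164089243
brush [414.8  74.8  10.8] 2.3293258457191905
```

Fits are consistent (≤1 px residual). The large lid is taken from the top view, at (471,7). Moving toward the large weight.

Emit:
{"api": "carry_out", "payload": {"plan": [{"tx": 28.5,"ty": 25.2,"rz": -0.0293},{"tx": 28.5,"ty": 25.2,"rz": -0.0293},{"tx": 28.5,"ty": 25.2,"rz": -0.0293},{"tx": 28.5,"ty": 25.2,"rz": -0.0293},{"tx": 28.5,"ty": 25.2,"rz": -0.0293},{"tx": 28.5,"ty": 25.2,"rz": -0.0293},{"tx": 28.5,"ty": 25.2,"rz": -0.0293},{"tx": 28.5,"ty": 25.2,"rz": -0.0293},{"tx": 28.5,"ty": 25.2,"rz": -0.0293},{"tx": 28.5,"ty": 25.2,"rz": -0.0293}], "gripper": 0}}

```text
invalid input at $.plan[0]: expected keys tx, ty, tz, rx, ry, rz
```

Emit:
{"api": "carry_out", "payload": {"plan": [{"ty": 37.6,"tz": -10},{"ty": 37.6,"tz": -10},{"ty": 37.6,"tz": -10},{"ty": 37.6,"tz": -10},{"ty": 37.6,"tz": -10},{"ty": 37.6,"tz": -6},{"ty": 37.6},{"ty": 37.6},{"ty": 37.6},{"ty": 37.6},{},{}]}}

```text
invalid input at $.plan[0]: expected keys tx, ty, tz, rx, ry, rz
```

```bash
python3 - <<'E'
from h import *
o=bot.get_obs();m=bot.camera_model('wrist');I=bot.capture('wrist')[:,:,::-1].copy()
print(o['time'],o['tool_pos'],o['tcp_rot'],m['camera_matrix'])
cv2.imwrite('pics/w0r.png',I)
for n,p in {'wl':(436.7,125.2),'ll':(471.3,6.9),'cm':(642.4,45.5),'cs':(609.4,179.9)}.items():
    cv2.polylines(I,[sil(n,*p,m,0,True).astype(np.int32)],True,(0,255,0),1)
cv2.imwrite('pics/w0.png',I)
E
```

```text
0.1 [ 151.50244472 -502.28123235  226.10914735] [-3.14020099e+00 -2.05514953e-04  2.92820302e-01] [[371.64829954   0.         322.15786204]
 [  0.         371.64829954 232.74157394]
 [  0.           0.           1.        ]]
```

View pics/w0.png

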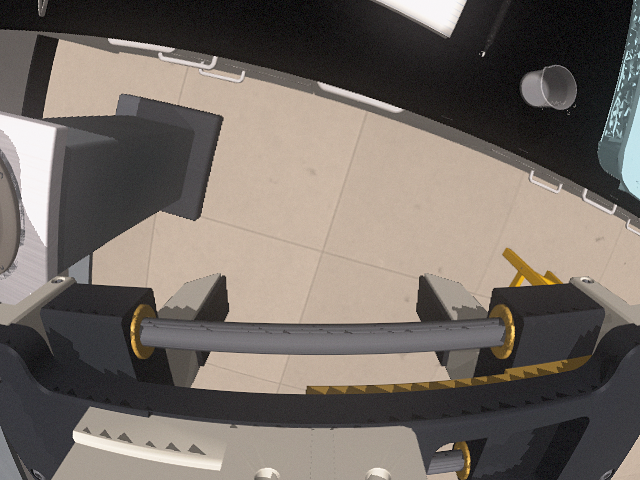

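The arm has not moved, because rows need all six keys. The wrist view looks toward tool +x, with fingers at (200,320) and (445,320).

Emit:
{"api": "carry_out", "payload": {"plan": [{"tx": 28.5,"ty": 25.2,"tz": 0,"rx": 0,"ry": 0,"rz": -0.0293},{"tx": 28.5,"ty": 25.2,"tz": 0,"rx": 0,"ry": 0,"rz": -0.0293},{"tx": 28.5,"ty": 25.2,"tz": 0,"rx": 0,"ry": 0,"rz": -0.0293},{"tx": 28.5,"ty": 25.2,"tz": 0,"rx": 0,"ry": 0,"rz": -0.0293},{"tx": 28.5,"ty": 25.2,"tz": 0,"rx": 0,"ry": 0,"rz": -0.0293},{"tx": 28.5,"ty": 25.2,"tz": 0,"rx": 0,"ry": 0,"rz": -0.0293},{"tx": 28.5,"ty": 25.2,"tz": 0,"rx": 0,"ry": 0,"rz": -0.0293},{"tx": 28.5,"ty": 25.2,"tz": 0,"rx": 0,"ry": 0,"rz": -0.0293},{"tx": 28.5,"ty": 25.2,"tz": 0,"rx": 0,"ry": 0,"rz": -0.0293},{"tx": 28.5,"ty": 25.2,"tz": 0,"rx": 0,"ry": 0,"rz": -0.0293}], "gripper": 0}}

```text
time: 1.15
tool_pos: [437.5, -249.4, 226.6]
tcp_rot: [-3.142, 0.0, -0.001]
contact_force: [0.8, -0.5, 0.1]
grip_width: 92.1
finger_force: 0.0
```

Emit:
{"api": "carry_out", "payload": {"plan": [{"tx": 0,"ty": 37.6,"tz": -10,"rx": 0,"ry": 0,"rz": 0},{"tx": 0,"ty": 37.6,"tz": -10,"rx": 0,"ry": 0,"rz": 0},{"tx": 0,"ty": 37.6,"tz": -10,"rx": 0,"ry": 0,"rz": 0},{"tx": 0,"ty": 37.6,"tz": -10,"rx": 0,"ry": 0,"rz": 0},{"tx": 0,"ty": 37.6,"tz": -10,"rx": 0,"ry": 0,"rz": 0},{"tx": 0,"ty": 37.6,"tz": -6,"rx": 0,"ry": 0,"rz": 0},{"tx": 0,"ty": 37.6,"tz": 0,"rx": 0,"ry": 0,"rz": 0},{"tx": 0,"ty": 37.6,"tz": 0,"rx": 0,"ry": 0,"rz": 0},{"tx": 0,"ty": 37.6,"tz": 0,"rx": 0,"ry": 0,"rz": 0},{"tx": 0,"ty": 37.6,"tz": 0,"rx": 0,"ry": 0,"rz": 0},{"tx": 0,"ty": 0,"tz": 0,"rx": 0,"ry": 0,"rz": 0},{"tx": 0,"ty": 0,"tz": 0,"rx": 0,"ry": 0,"rz": 0}]}}

```text
time: 2.35
tool_pos: [436.2, 125.8, 170.5]
tcp_rot: [3.141, 0.001, 0.002]
contact_force: [-0.6, -0.3, -0.8]
grip_width: 91.6
finger_force: 0.0
```

```bash
python3 - <<'E'
from h import *
o=bot.get_obs();m=bot.camera_model('wrist');I=bot.capture('wrist')[:,:,::-1].copy()
print(o['time'],o['tool_pos'],o['tcp_rot'],o['joint_positions'])
for n,p in {'wl':(436.7,125.2),'ll':(471.3,6.9),'cm':(642.4,45.5),'cs':(609.4,179.9)}.items():
    cv2.polylines(I,[sil(n,*p,m,0,True).astype(np.int32)],True,(0,255,0),1)
cv2.imwrite('pics/w1.png',I)
E
```

```text
2.35 [436.2265392  125.77841018 170.52014949] [3.14111522e+00 5.67002065e-04 2.10543572e-03] [ 1.11924571e-01  2.72444769e-01  1.79523665e+00 -4.68992846e-04
  1.07452719e+00  1.68083876e+00]
```

View pics/w1.png

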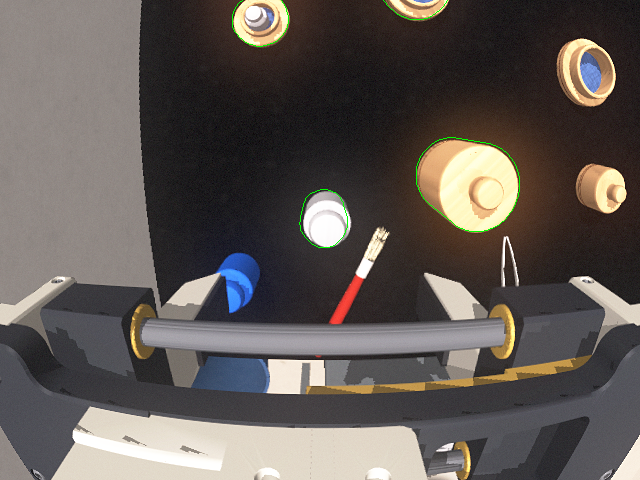

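The overlays coincide with the large weight (326,220), large lid (470,185) and small case (261,22), with the decoy at (238,282). Descending to grip the weight body high.

Emit:
{"api": "carry_out", "payload": {"plan": [{"tx": 0,"ty": 0,"tz": -37,"rx": 0,"ry": 0,"rz": 0},{"tx": 0,"ty": 0,"tz": -37,"rx": 0,"ry": 0,"rz": 0},{"tx": 0,"ty": 0,"tz": -37,"rx": 0,"ry": 0,"rz": 0},{"tx": 0,"ty": 0,"tz": -25,"rx": 0,"ry": 0,"rz": 0},{"tx": 0,"ty": 0,"tz": -10.5,"rx": 0,"ry": 0,"rz": 0},{"tx": 0,"ty": 0,"tz": 0,"rx": 0,"ry": 0,"rz": 0},{"tx": 0,"ty": 0,"tz": 0,"rx": 0,"ry": 0,"rz": 0}]}}

```text
time: 3.1
tool_pos: [437.4, 124.9, 25.1]
tcp_rot: [3.142, -0.001, -0.001]
contact_force: [1.2, -0.1, -0.8]
grip_width: 91.9
finger_force: 0.0
```

Emit:
{"api": "carry_out", "payload": {"plan": [{"tx": 0,"ty": 0,"tz": 0,"rx": 0,"ry": 0,"rz": 0},{"tx": 0,"ty": 0,"tz": 0,"rx": 0,"ry": 0,"rz": 0},{"tx": 0,"ty": 0,"tz": 0,"rx": 0,"ry": 0,"rz": 0},{"tx": 0,"ty": 0,"tz": 0,"rx": 0,"ry": 0,"rz": 0},{"tx": 0,"ty": 0,"tz": 0,"rx": 0,"ry": 0,"rz": 0},{"tx": 0,"ty": 0,"tz": 0,"rx": 0,"ry": 0,"rz": 0},{"tx": 0,"ty": 0,"tz": 0,"rx": 0,"ry": 0,"rz": 0},{"tx": 0,"ty": 0,"tz": 0,"rx": 0,"ry": 0,"rz": 0},{"tx": 0,"ty": 0,"tz": 0,"rx": 0,"ry": 0,"rz": 0},{"tx": 0,"ty": 0,"tz": 0,"rx": 0,"ry": 0,"rz": 0}], "gripper": 1}}

```text
time: 4.1
tool_pos: [436.6, 125.1, 24.3]
tcp_rot: [3.141, -0.0, -0.0]
contact_force: [-0.2, -3.8, 2.8]
grip_width: 37.3
finger_force: 30.0
```

Emit:
{"api": "carry_out", "payload": {"plan": [{"tx": 0,"ty": 0,"tz": 20,"rx": 0,"ry": 0,"rz": 0},{"tx": 0,"ty": 0,"tz": 40,"rx": 0,"ry": 0,"rz": 0},{"tx": 0,"ty": 0,"tz": 40,"rx": 0,"ry": 0,"rz": 0},{"tx": 0,"ty": 0,"tz": 25,"rx": 0,"ry": 0,"rz": 0},{"tx": 0,"ty": 0,"tz": 0,"rx": 0,"ry": 0,"rz": 0}]}}

```text
time: 4.6
tool_pos: [438.2, 125.9, 151.7]
tcp_rot: [-3.14, -0.006, -0.0]
contact_force: [1.0, -0.3, -5.6]
grip_width: 37.0
finger_force: 30.0
```

Emit:
{"api": "carry_out", "payload": {"plan": [{"tx": 7.6,"ty": -13.2,"tz": 0,"rx": 0,"ry": 0,"rz": 0},{"tx": 15.2,"ty": -26.4,"tz": 0,"rx": 0,"ry": 0,"rz": 0},{"tx": 22.8,"ty": -39.6,"tz": 0,"rx": 0,"ry": 0,"rz": 0},{"tx": 22.8,"ty": -39.6,"tz": 0,"rx": 0,"ry": 0,"rz": 0},{"tx": 22.8,"ty": -39.6,"tz": 0,"rx": 0,"ry": 0,"rz": 0},{"tx": 22.8,"ty": -39.6,"tz": 0,"rx": 0,"ry": 0,"rz": 0},{"tx": 15.2,"ty": -26.4,"tz": 0,"rx": 0,"ry": 0,"rz": 0},{"tx": 15.2,"ty": -26.4,"tz": 0,"rx": 0,"ry": 0,"rz": 0},{"tx": 7.8,"ty": -13.4,"tz": 0,"rx": 0,"ry": 0,"rz": 0},{"tx": 0,"ty": 0,"tz": 0,"rx": 0,"ry": 0,"rz": 0},{"tx": 0,"ty": 0,"tz": 0,"rx": 0,"ry": 0,"rz": 0}]}}

```text
time: 5.7
tool_pos: [587.4, -138.1, 146.5]
tcp_rot: [-3.139, 0.004, -0.001]
contact_force: [0.4, 0.4, -4.4]
grip_width: 37.4
finger_force: 30.0
```

```bash
python3 - <<'E'
from h import *
o=bot.get_obs();m=bot.camera_model('wrist');I=bot.capture('wrist')[:,:,::-1].copy()
print(o['time'],o['tool_pos'],o['tcp_rot'])
cv2.imwrite('pics/w2r.png',I)
for n,p,z in [('cl',(588.9,-138.8),0),('wl',(588.9,-138.8),125),('lm',(602.7,-300.1),0),('cm',(642.4,45.5),0)]:
    cv2.polylines(I,[sil(n,*p,m,z,True).astype(np.int32)],True,(0,255,0),1)
cv2.imwrite('pics/w2.png',I)
E
```

```text
5.7 [ 587.42003806 -138.06306367  146.47289014] [-3.13936647e+00  4.47849262e-03 -6.63899352e-04]
```

View pics/w2.png

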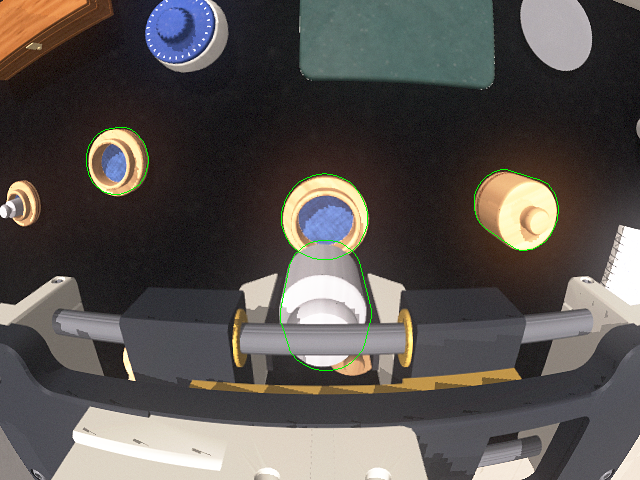

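The held weight (323,300) is upright and centred, and the case overlay (324,217) agrees. Lowering, with a settle pause above the collar.

Emit:
{"api": "carry_out", "payload": {"plan": [{"tx": 0,"ty": 0,"tz": -30,"rx": 0,"ry": 0,"rz": 0},{"tx": 0,"ty": 0,"tz": -30,"rx": 0,"ry": 0,"rz": 0},{"tx": 0,"ty": 0,"tz": -20,"rx": 0,"ry": 0,"rz": 0},{"tx": 0,"ty": 0,"tz": -10,"rx": 0,"ry": 0,"rz": 0},{"tx": 0,"ty": 0,"tz": 0,"rx": 0,"ry": 0,"rz": 0},{"tx": 0,"ty": 0,"tz": 0,"rx": 0,"ry": 0,"rz": 0},{"tx": 0,"ty": 0,"tz": 0,"rx": 0,"ry": 0,"rz": 0}]}}

```text
time: 6.45
tool_pos: [589.6, -138.9, 60.7]
tcp_rot: [3.141, -0.002, 0.0]
contact_force: [-0.5, 0.0, -4.6]
grip_width: 37.3
finger_force: 30.0
```

Emit:
{"api": "carry_out", "payload": {"plan": [{"tx": 0,"ty": 0,"tz": -7,"rx": 0,"ry": 0,"rz": 0},{"tx": 0,"ty": 0,"tz": -7,"rx": 0,"ry": 0,"rz": 0},{"tx": 0,"ty": 0,"tz": -5,"rx": 0,"ry": 0,"rz": 0},{"tx": 0,"ty": 0,"tz": -3,"rx": 0,"ry": 0,"rz": 0},{"tx": 0,"ty": 0,"tz": -2,"rx": 0,"ry": 0,"rz": 0},{"tx": 0,"ty": 0,"tz": 0,"rx": 0,"ry": 0,"rz": 0},{"tx": 0,"ty": 0,"tz": 0,"rx": 0,"ry": 0,"rz": 0},{"tx": 0,"ty": 0,"tz": 0,"rx": 0,"ry": 0,"rz": 0}]}}

```text
time: 7.25
tool_pos: [589.0, -138.9, 35.5]
tcp_rot: [3.141, -0.001, -0.0]
contact_force: [-0.6, 0.9, -5.3]
grip_width: 37.3
finger_force: 30.0
```

Emit:
{"api": "carry_out", "payload": {"plan": [{"tx": 0,"ty": 0,"tz": -1,"rx": 0,"ry": 0,"rz": 0},{"tx": 0,"ty": 0,"tz": -1,"rx": 0,"ry": 0,"rz": 0},{"tx": 0,"ty": 0,"tz": -0.7,"rx": 0,"ry": 0,"rz": 0},{"tx": 0,"ty": 0,"tz": 0,"rx": 0,"ry": 0,"rz": 0},{"tx": 0,"ty": 0,"tz": 0,"rx": 0,"ry": 0,"rz": 0},{"tx": 0,"ty": 0,"tz": 0,"rx": 0,"ry": 0,"rz": 0}]}}

```text
time: 7.85
tool_pos: [588.7, -138.9, 32.5]
tcp_rot: [3.142, 0.0, -0.0]
contact_force: [0.8, -0.0, -5.3]
grip_width: 37.6
finger_force: 30.0
```

Emit:
{"api": "carry_out", "payload": {"plan": [{"tx": 0,"ty": 0,"tz": -0.5,"rx": 0,"ry": 0,"rz": 0},{"tx": 0,"ty": 0,"tz": -0.4,"rx": 0,"ry": 0,"rz": 0},{"tx": 0,"ty": 0,"tz": 0,"rx": 0,"ry": 0,"rz": 0},{"tx": 0,"ty": 0,"tz": 0,"rx": 0,"ry": 0,"rz": 0},{"tx": 0,"ty": 0,"tz": 0,"rx": 0,"ry": 0,"rz": 0}]}}

```text
time: 8.35
tool_pos: [588.9, -138.9, 32.3]
tcp_rot: [3.141, -0.001, -0.0]
contact_force: [-2.9, 1.1, 5.1]
grip_width: 37.5
finger_force: 30.0
```

Contact with the well floor. Release and back off.

Emit:
{"api": "carry_out", "payload": {"plan": [{"tx": 0,"ty": 0,"tz": 0,"rx": 0,"ry": 0,"rz": 0},{"tx": 0,"ty": 0,"tz": 0,"rx": 0,"ry": 0,"rz": 0},{"tx": 0,"ty": 0,"tz": 0,"rx": 0,"ry": 0,"rz": 0},{"tx": 0,"ty": 0,"tz": 0,"rx": 0,"ry": 0,"rz": 0},{"tx": 0,"ty": 0,"tz": 0,"rx": 0,"ry": 0,"rz": 0},{"tx": 0,"ty": 0,"tz": 10,"rx": 0,"ry": 0,"rz": 0},{"tx": 0,"ty": 0,"tz": 30,"rx": 0,"ry": 0,"rz": 0},{"tx": 0,"ty": 0,"tz": 40,"rx": 0,"ry": 0,"rz": 0},{"tx": 0,"ty": 0,"tz": 38,"rx": 0,"ry": 0,"rz": 0}], "gripper": 0}}

```text
time: 9.25
tool_pos: [588.7, -138.8, 151.7]
tcp_rot: [3.141, -0.0, -0.0]
contact_force: [0.6, 0.7, 0.9]
grip_width: 92.0
finger_force: 0.0
```

Emit:
{"api": "carry_out", "payload": {"plan": [{"tx": -19,"ty": -27,"tz": 0,"rx": 0,"ry": 0,"rz": 0},{"tx": -19,"ty": -27,"tz": 0,"rx": 0,"ry": 0,"rz": 0},{"tx": -19,"ty": -27,"tz": 0,"rx": 0,"ry": 0,"rz": 0},{"tx": -19,"ty": -27,"tz": 0,"rx": 0,"ry": 0,"rz": 0},{"tx": -19,"ty": -27,"tz": 0,"rx": 0,"ry": 0,"rz": 0},{"tx": -19.8,"ty": -25.5,"tz": 0,"rx": 0,"ry": 0,"rz": 0},{"tx": 0,"ty": 0,"tz": 0,"rx": 0,"ry": 0,"rz": 0},{"tx": 0,"ty": 0,"tz": 0,"rx": 0,"ry": 0,"rz": 0}]}}

```text
time: 10.05
tool_pos: [473.8, -299.8, 150.3]
tcp_rot: [3.141, -0.001, -0.002]
contact_force: [-0.1, 0.4, 0.0]
grip_width: 92.1
finger_force: 0.0
```

```bash
python3 - <<'E'
from h import *
o=bot.get_obs();m=bot.camera_model('wrist');I=bot.capture('wrist')[:,:,::-1].copy()
print(o['time'],o['tool_pos'],o['tcp_rot'])
for n,p,z in [('cl',(588.9,-138.8),0),('wl',(588.9,-138.8),8),('lm',(602.7,-300.1),0),('wm',(474,-299.2),0),('ls',(471.2,-164.2),0)]:
    cv2.polylines(I,[sil(n,*p,m,z,True).astype(np.int32)],True,(0,255,0),1)
cv2.imwrite('pics/w3.png',I)
E
```

```text
10.05 [ 473.81217271 -299.84425898  150.32103406] [ 3.14126304e+00 -7.95290988e-04 -1.97959862e-03]
```

View pics/w3.png

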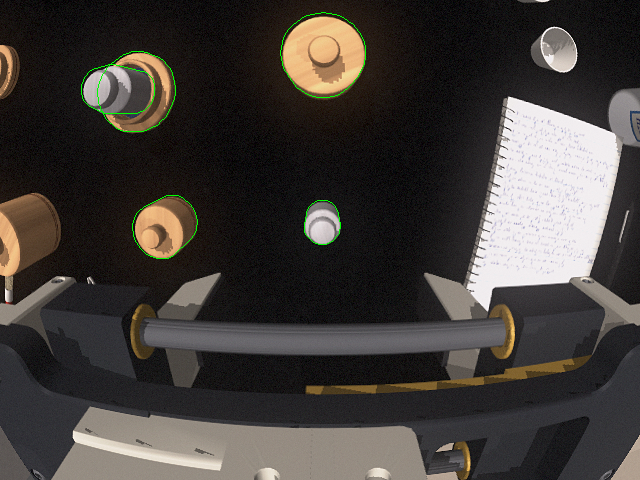

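The large weight stands upright in its case (125,92), the medium weight is at (322,223), and the overlays agree. Descending to grip it.

Emit:
{"api": "carry_out", "payload": {"plan": [{"tx": 0,"ty": 0,"tz": -37,"rx": 0,"ry": 0,"rz": 0},{"tx": 0,"ty": 0,"tz": -37,"rx": 0,"ry": 0,"rz": 0},{"tx": 0,"ty": 0,"tz": -30,"rx": 0,"ry": 0,"rz": 0},{"tx": 0,"ty": 0,"tz": -18,"rx": 0,"ry": 0,"rz": 0},{"tx": 0,"ty": 0,"tz": -8.6,"rx": 0,"ry": 0,"rz": 0},{"tx": 0,"ty": 0,"tz": 0,"rx": 0,"ry": 0,"rz": 0},{"tx": 0,"ty": 0,"tz": 0,"rx": 0,"ry": 0,"rz": 0}]}}

```text
time: 10.8
tool_pos: [474.8, -299.4, 20.0]
tcp_rot: [3.141, -0.001, 0.001]
contact_force: [-0.1, 0.1, 0.3]
grip_width: 91.8
finger_force: 0.0
```

Emit:
{"api": "carry_out", "payload": {"plan": [{"tx": 0,"ty": 0,"tz": 0,"rx": 0,"ry": 0,"rz": 0},{"tx": 0,"ty": 0,"tz": 0,"rx": 0,"ry": 0,"rz": 0},{"tx": 0,"ty": 0,"tz": 0,"rx": 0,"ry": 0,"rz": 0},{"tx": 0,"ty": 0,"tz": 0,"rx": 0,"ry": 0,"rz": 0},{"tx": 0,"ty": 0,"tz": 0,"rx": 0,"ry": 0,"rz": 0},{"tx": 0,"ty": 0,"tz": 0,"rx": 0,"ry": 0,"rz": 0},{"tx": 0,"ty": 0,"tz": 0,"rx": 0,"ry": 0,"rz": 0},{"tx": 0,"ty": 0,"tz": 0,"rx": 0,"ry": 0,"rz": 0},{"tx": 0,"ty": 0,"tz": 0,"rx": 0,"ry": 0,"rz": 0},{"tx": 0,"ty": 0,"tz": 0,"rx": 0,"ry": 0,"rz": 0}], "gripper": 1}}

```text
time: 11.8
tool_pos: [474.0, -299.4, 19.0]
tcp_rot: [3.141, 0.0, -0.0]
contact_force: [-0.3, -0.4, 0.4]
grip_width: 27.0
finger_force: 30.0
```

Emit:
{"api": "carry_out", "payload": {"plan": [{"tx": 0,"ty": 0,"tz": 20,"rx": 0,"ry": 0,"rz": 0},{"tx": 0,"ty": 0,"tz": 40,"rx": 0,"ry": 0,"rz": 0},{"tx": 0,"ty": 0,"tz": 40,"rx": 0,"ry": 0,"rz": 0},{"tx": 0,"ty": 0,"tz": 25,"rx": 0,"ry": 0,"rz": 0},{"tx": 0,"ty": 0,"tz": 0,"rx": 0,"ry": 0,"rz": 0}]}}

```text
time: 12.3
tool_pos: [475.5, -300.6, 147.6]
tcp_rot: [3.137, -0.006, -0.0]
contact_force: [0.7, -0.4, -2.1]
grip_width: 27.2
finger_force: 30.0
```

Emit:
{"api": "carry_out", "payload": {"plan": [{"tx": 8.4,"ty": 17.2,"tz": 0,"rx": 0,"ry": 0,"rz": 0},{"tx": 15,"ty": 31,"tz": 0,"rx": 0,"ry": 0,"rz": 0},{"tx": 18.5,"ty": 38,"tz": 0,"rx": 0,"ry": 0,"rz": 0},{"tx": 18.5,"ty": 38,"tz": 0,"rx": 0,"ry": 0,"rz": 0},{"tx": 18.5,"ty": 38,"tz": 0,"rx": 0,"ry": 0,"rz": 0},{"tx": 18.5,"ty": 38,"tz": 0,"rx": 0,"ry": 0,"rz": 0},{"tx": 18.5,"ty": 38,"tz": 0,"rx": 0,"ry": 0,"rz": 0},{"tx": 18.5,"ty": 38,"tz": 0,"rx": 0,"ry": 0,"rz": 0},{"tx": 17,"ty": 34.5,"tz": 0,"rx": 0,"ry": 0,"rz": 0},{"tx": 12,"ty": 24,"tz": 0,"rx": 0,"ry": 0,"rz": 0},{"tx": 5,"ty": 10,"tz": 0,"rx": 0,"ry": 0,"rz": 0},{"tx": 0,"ty": 0,"tz": 0,"rx": 0,"ry": 0,"rz": 0}]}}

```text
time: 13.5
tool_pos: [641.8, 46.5, 142.0]
tcp_rot: [-3.142, 0.003, 0.002]
contact_force: [-1.0, 0.1, -2.0]
grip_width: 27.0
finger_force: 30.0
```

Emit:
{"api": "carry_out", "payload": {"plan": [{"tx": 0,"ty": 0,"tz": -15,"rx": 0,"ry": 0,"rz": 0},{"tx": 0,"ty": 0,"tz": -30,"rx": 0,"ry": 0,"rz": 0},{"tx": 0,"ty": 0,"tz": -25,"rx": 0,"ry": 0,"rz": 0},{"tx": 0,"ty": 0,"tz": -15,"rx": 0,"ry": 0,"rz": 0},{"tx": 0,"ty": 0,"tz": 0,"rx": 0,"ry": 0,"rz": 0},{"tx": 0,"ty": 0,"tz": 0,"rx": 0,"ry": 0,"rz": 0},{"tx": 0,"ty": 0,"tz": 0,"rx": 0,"ry": 0,"rz": 0}]}}

```text
time: 14.2
tool_pos: [643.3, 44.9, 60.6]
tcp_rot: [3.141, -0.003, -0.001]
contact_force: [-0.3, -0.4, -1.3]
grip_width: 27.0
finger_force: 30.0
```

```bash
python3 - <<'E'
from h import *
o=bot.get_obs();m=bot.camera_model('wrist');I=bot.capture('wrist')[:,:,::-1].copy()
print(o['time'],o['tool_pos'],o['tcp_rot'],o['joint_positions'])
x,y,z=o['tool_pos']
for n,p,z in [('cm',(642.4,45.5),0),('wm',(x,y),z-19),('cs',(609.4,179.9),0)]:
    cv2.polylines(I,[sil(n,*p,m,z,True).astype(np.int32)],True,(0,255,0),1)
cv2.imwrite('pics/w4.png',I)
E
```

```text
14.2 [643.33886375  44.90236801  60.63256188] [ 3.14132824e+00 -2.75518504e-03 -6.30340126e-04] [-4.89982833e-02  7.14047012e-01  1.36946514e+00 -1.50442388e-04
  1.05531576e+00  1.52250273e+00]
```

View pics/w4.png

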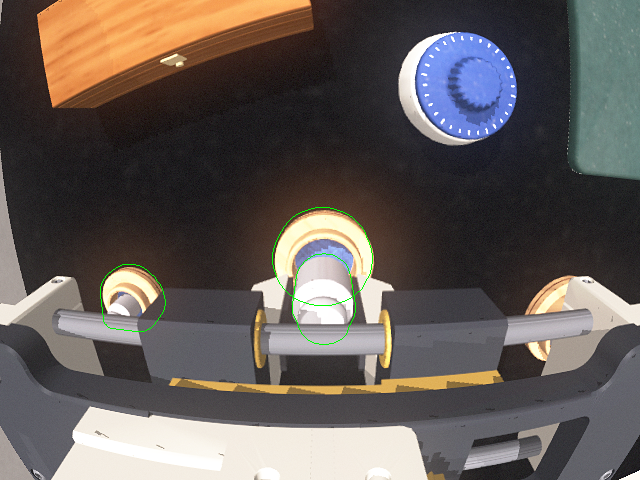

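The medium weight (323,305) hangs centred over its case (322,257), with about 1 mm residual in x. Nudging and lowering.

Emit:
{"api": "carry_out", "payload": {"plan": [{"tx": -0.8,"ty": 0,"tz": -8,"rx": 0,"ry": 0,"rz": 0},{"tx": 0,"ty": 0,"tz": -8,"rx": 0,"ry": 0,"rz": 0},{"tx": 0,"ty": 0,"tz": -7,"rx": 0,"ry": 0,"rz": 0},{"tx": 0,"ty": 0,"tz": -4,"rx": 0,"ry": 0,"rz": 0},{"tx": 0,"ty": 0,"tz": -2,"rx": 0,"ry": 0,"rz": 0},{"tx": 0,"ty": 0,"tz": 0,"rx": 0,"ry": 0,"rz": 0},{"tx": 0,"ty": 0,"tz": 0,"rx": 0,"ry": 0,"rz": 0},{"tx": 0,"ty": 0,"tz": 0,"rx": 0,"ry": 0,"rz": 0}]}}

```text
time: 15.05
tool_pos: [641.8, 45.3, 30.4]
tcp_rot: [3.141, -0.001, -0.0]
contact_force: [-0.1, -0.6, -2.5]
grip_width: 27.1
finger_force: 30.0
```

Emit:
{"api": "carry_out", "payload": {"plan": [{"tx": 0,"ty": 0,"tz": -1,"rx": 0,"ry": 0,"rz": 0},{"tx": 0,"ty": 0,"tz": -1,"rx": 0,"ry": 0,"rz": 0},{"tx": 0,"ty": 0,"tz": -0.5,"rx": 0,"ry": 0,"rz": 0},{"tx": 0,"ty": 0,"tz": 0,"rx": 0,"ry": 0,"rz": 0},{"tx": 0,"ty": 0,"tz": 0,"rx": 0,"ry": 0,"rz": 0},{"tx": 0,"ty": 0,"tz": 0,"rx": 0,"ry": 0,"rz": 0}]}}

```text
time: 15.65
tool_pos: [641.6, 45.3, 27.5]
tcp_rot: [3.141, -0.0, -0.0]
contact_force: [-0.7, -0.1, -3.1]
grip_width: 27.2
finger_force: 30.0
```

Emit:
{"api": "carry_out", "payload": {"plan": [{"tx": 0,"ty": 0,"tz": -0.5,"rx": 0,"ry": 0,"rz": 0},{"tx": 0,"ty": 0,"tz": -0.4,"rx": 0,"ry": 0,"rz": 0},{"tx": 0,"ty": 0,"tz": 0,"rx": 0,"ry": 0,"rz": 0},{"tx": 0,"ty": 0,"tz": 0,"rx": 0,"ry": 0,"rz": 0},{"tx": 0,"ty": 0,"tz": 0,"rx": 0,"ry": 0,"rz": 0}]}}

```text
time: 16.15
tool_pos: [641.7, 45.3, 27.0]
tcp_rot: [3.141, -0.0, -0.0]
contact_force: [-1.2, -0.5, 3.2]
grip_width: 26.9
finger_force: 30.0
```

Emit:
{"api": "carry_out", "payload": {"plan": [{"tx": 0,"ty": 0,"tz": 0,"rx": 0,"ry": 0,"rz": 0},{"tx": 0,"ty": 0,"tz": 0,"rx": 0,"ry": 0,"rz": 0},{"tx": 0,"ty": 0,"tz": 0,"rx": 0,"ry": 0,"rz": 0},{"tx": 0,"ty": 0,"tz": 0,"rx": 0,"ry": 0,"rz": 0},{"tx": 0,"ty": 0,"tz": 0,"rx": 0,"ry": 0,"rz": 0},{"tx": 0,"ty": 0,"tz": 13.4,"rx": 0,"ry": 0,"rz": 0},{"tx": 0,"ty": 0,"tz": 40,"rx": 0,"ry": 0,"rz": 0},{"tx": 0,"ty": 0,"tz": 40,"rx": 0,"ry": 0,"rz": 0},{"tx": 0,"ty": 0,"tz": 40,"rx": 0,"ry": 0,"rz": 0}], "gripper": 0}}

```text
time: 17.05
tool_pos: [641.5, 45.3, 162.6]
tcp_rot: [3.141, -0.001, -0.0]
contact_force: [0.8, -0.3, -0.9]
grip_width: 90.6
finger_force: 0.0
```

Emit:
{"api": "carry_out", "payload": {"plan": [{"tx": -20,"ty": -4.6,"tz": 0,"rx": 0,"ry": 0,"rz": 0},{"tx": -35,"ty": -8,"tz": 0,"rx": 0,"ry": 0,"rz": 0},{"tx": -40,"ty": -9,"tz": 0,"rx": 0,"ry": 0,"rz": 0},{"tx": -40,"ty": -9,"tz": 0,"rx": 0,"ry": 0,"rz": 0},{"tx": -25.3,"ty": -6,"tz": 0,"rx": 0,"ry": 0,"rz": 0},{"tx": -10,"ty": -2,"tz": 0,"rx": 0,"ry": 0,"rz": 0},{"tx": 0,"ty": 0,"tz": 0,"rx": 0,"ry": 0,"rz": 0},{"tx": 0,"ty": 0,"tz": 0,"rx": 0,"ry": 0,"rz": 0}]}}

```text
time: 17.85
tool_pos: [472.7, 6.7, 160.8]
tcp_rot: [3.141, -0.002, -0.0]
contact_force: [0.5, -0.5, 0.5]
grip_width: 91.8
finger_force: 0.0
```

```bash
python3 - <<'E'
from h import *
o=bot.get_obs();m=bot.camera_model('wrist');I=bot.capture('wrist')[:,:,::-1].copy()
print(o['time'],o['tool_pos'],o['tcp_rot'])
for n,p,z in [('cm',(641.6,45.5),0),('wm',(641.6,45.5),8),('cl',(588.9,-138.8),0),('ll',(471.3,6.9),0),('ls',(471.2,-164.2),0)]:
    cv2.polylines(I,[sil(n,*p,m,z,True).astype(np.int32)],True,(0,255,0),1)
cv2.imwrite('pics/w5.png',I)
E
```

```text
17.85 [472.74441093   6.69668811 160.77862515] [ 3.14132924e+00 -2.34139015e-03 -3.79452170e-04]
```

View pics/w5.png

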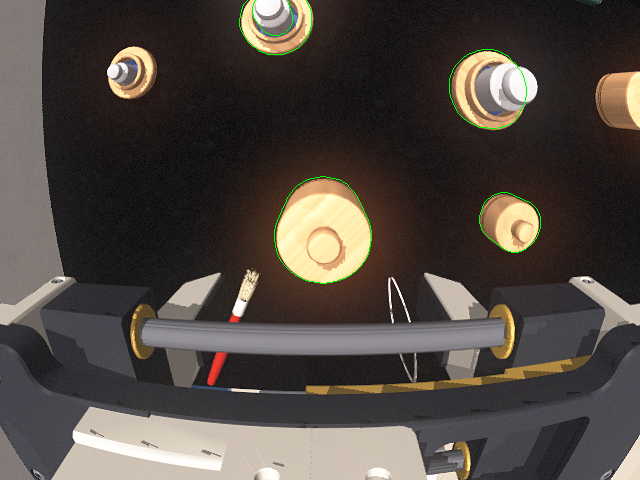

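Both weights stand upright in their wells (270,15) and (500,88), and the large lid at (323,230) matches its overlay. Grip the lid by its body.

Emit:
{"api": "carry_out", "payload": {"plan": [{"tx": 0,"ty": 0,"tz": -30,"rx": 0,"ry": 0,"rz": 0},{"tx": 0,"ty": 0,"tz": -35,"rx": 0,"ry": 0,"rz": 0},{"tx": 0,"ty": 0,"tz": -35,"rx": 0,"ry": 0,"rz": 0},{"tx": 0,"ty": 0,"tz": -20,"rx": 0,"ry": 0,"rz": 0},{"tx": 0,"ty": 0,"tz": -10,"rx": 0,"ry": 0,"rz": 0},{"tx": 0,"ty": 0,"tz": 0,"rx": 0,"ry": 0,"rz": 0},{"tx": 0,"ty": 0,"tz": 0,"rx": 0,"ry": 0,"rz": 0},{"tx": 0,"ty": 0,"tz": 0,"rx": 0,"ry": 0,"rz": 0}]}}

```text
time: 18.7
tool_pos: [472.3, 6.7, 31.1]
tcp_rot: [3.141, -0.002, -0.0]
contact_force: [-0.4, 0.4, 0.7]
grip_width: 91.6
finger_force: 0.0
```

Emit:
{"api": "carry_out", "payload": {"plan": [{"tx": 0,"ty": 0,"tz": 0,"rx": 0,"ry": 0,"rz": 0},{"tx": 0,"ty": 0,"tz": 0,"rx": 0,"ry": 0,"rz": 0},{"tx": 0,"ty": 0,"tz": 0,"rx": 0,"ry": 0,"rz": 0},{"tx": 0,"ty": 0,"tz": 0,"rx": 0,"ry": 0,"rz": 0},{"tx": 0,"ty": 0,"tz": 0,"rx": 0,"ry": 0,"rz": 0},{"tx": 0,"ty": 0,"tz": 0,"rx": 0,"ry": 0,"rz": 0},{"tx": 0,"ty": 0,"tz": 0,"rx": 0,"ry": 0,"rz": 0}], "gripper": 1}}

```text
time: 19.4
tool_pos: [471.5, 6.7, 30.4]
tcp_rot: [3.141, -0.001, -0.0]
contact_force: [-1.8, -0.5, 4.6]
grip_width: 69.0
finger_force: 30.0
```

Emit:
{"api": "carry_out", "payload": {"plan": [{"tx": 0,"ty": 0,"tz": 20,"rx": 0,"ry": 0,"rz": 0},{"tx": 0,"ty": 0,"tz": 40,"rx": 0,"ry": 0,"rz": 0},{"tx": 0,"ty": 0,"tz": 40,"rx": 0,"ry": 0,"rz": 0},{"tx": 0,"ty": 0,"tz": 25,"rx": 0,"ry": 0,"rz": 0},{"tx": 0,"ty": 0,"tz": 0,"rx": 0,"ry": 0,"rz": 0}]}}

```text
time: 19.9
tool_pos: [473.2, 6.5, 158.2]
tcp_rot: [3.141, -0.007, -0.0]
contact_force: [0.2, -0.0, -0.9]
grip_width: 68.6
finger_force: 30.0
```

Emit:
{"api": "carry_out", "payload": {"plan": [{"tx": 9.6,"ty": -11.7,"tz": 0,"rx": 0,"ry": 0,"rz": 0},{"tx": 21,"ty": -26,"tz": 0,"rx": 0,"ry": 0,"rz": 0},{"tx": 28,"ty": -35,"tz": 0,"rx": 0,"ry": 0,"rz": 0},{"tx": 28,"ty": -35,"tz": 0,"rx": 0,"ry": 0,"rz": 0},{"tx": 20,"ty": -25,"tz": 0,"rx": 0,"ry": 0,"rz": 0},{"tx": 11,"ty": -13,"tz": 0,"rx": 0,"ry": 0,"rz": 0},{"tx": 0,"ty": 0,"tz": 0,"rx": 0,"ry": 0,"rz": 0},{"tx": 0,"ty": 0,"tz": -10,"rx": 0,"ry": 0,"rz": 0},{"tx": 0,"ty": 0,"tz": -15,"rx": 0,"ry": 0,"rz": 0},{"tx": 0,"ty": 0,"tz": -10,"rx": 0,"ry": 0,"rz": 0},{"tx": 0,"ty": 0,"tz": 0,"rx": 0,"ry": 0,"rz": 0},{"tx": 0,"ty": 0,"tz": 0,"rx": 0,"ry": 0,"rz": 0}]}}

```text
time: 21.1
tool_pos: [588.6, -138.5, 119.8]
tcp_rot: [-3.141, 0.001, 0.0]
contact_force: [0.2, -0.0, -1.6]
grip_width: 68.9
finger_force: 30.0
```

```bash
python3 - <<'E'
from h import *
o=bot.get_obs();m=bot.camera_model('wrist');I=bot.capture('wrist')[:,:,::-1].copy()
print(o['time'],o['tool_pos'],o['tcp_rot'])
x,y,zz=o['tool_pos']
for n,p,z in [('cl',(588.9,-138.8),0),('ll',(x,y),zz-30)]:
    cv2.polylines(I,[sil(n,*p,m,z,True).astype(np.int32)],True,(0,255,0),1)
S=bot.capture('scene')[:,:,::-1].copy();ms=bot.camera_model('scene')
cv2.polylines(S,[sil('ll',x,y,ms,zz-30).astype(np.int32)],True,(0,255,0),1)
cv2.polylines(S,[sil('cl',588.9,-138.8,ms).astype(np.int32)],True,(0,255,0),1)
S=cv2.resize(S[200:360,220:400],None,fx=3,fy=3)
cv2.imwrite('pics/w6.png',np.hstack([cv2.resize(I,None,fx=.4,fy=.4,interpolation=cv2.INTER_AREA),S[:192,:0].reshape(192,0,3)]) if 0 else np.hstack([I[100:400,200:450],cv2.resize(S,(540,480))[90:390]]))
E
```

```text
21.1 [ 588.58261061 -138.49439079  119.79205526] [-3.14140236e+00  7.20580746e-04  4.02241322e-04]
```

View pics/w6.png

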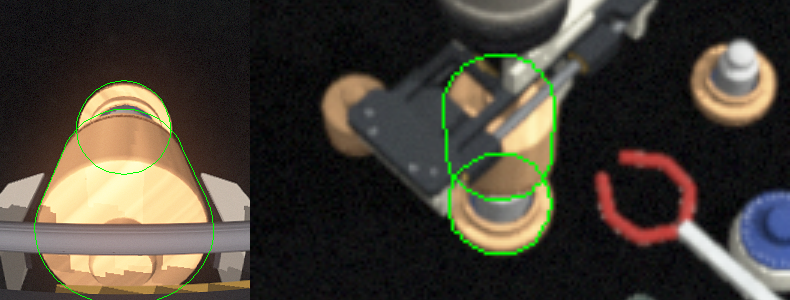

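The lid (left: 124,230; right: 500,130) hangs over case and weight in line with both overlays. Lowering.

Emit:
{"api": "carry_out", "payload": {"plan": [{"tx": 0,"ty": 0,"tz": -8,"rx": 0,"ry": 0,"rz": 0},{"tx": 0,"ty": 0,"tz": -12,"rx": 0,"ry": 0,"rz": 0},{"tx": 0,"ty": 0,"tz": -14,"rx": 0,"ry": 0,"rz": 0},{"tx": 0,"ty": 0,"tz": -12,"rx": 0,"ry": 0,"rz": 0},{"tx": 0,"ty": 0,"tz": -8,"rx": 0,"ry": 0,"rz": 0},{"tx": 0,"ty": 0,"tz": -5,"rx": 0,"ry": 0,"rz": 0},{"tx": 0,"ty": 0,"tz": -4,"rx": 0,"ry": 0,"rz": 0},{"tx": 0,"ty": 0,"tz": -3,"rx": 0,"ry": 0,"rz": 0},{"tx": 0,"ty": 0,"tz": 0,"rx": 0,"ry": 0,"rz": 0},{"tx": 0,"ty": 0,"tz": 0,"rx": 0,"ry": 0,"rz": 0}]}}

```text
time: 22.2
tool_pos: [589.1, -139.1, 54.4]
tcp_rot: [3.141, -0.001, -0.0]
contact_force: [0.0, 0.2, -0.4]
grip_width: 69.0
finger_force: 30.0
```

Emit:
{"api": "carry_out", "payload": {"plan": [{"tx": 0,"ty": 0,"tz": -2,"rx": 0,"ry": 0,"rz": 0},{"tx": 0,"ty": 0,"tz": -2,"rx": 0,"ry": 0,"rz": 0},{"tx": 0,"ty": 0,"tz": -2,"rx": 0,"ry": 0,"rz": 0},{"tx": 0,"ty": 0,"tz": -1.5,"rx": 0,"ry": 0,"rz": 0},{"tx": 0,"ty": 0,"tz": -1.5,"rx": 0,"ry": 0,"rz": 0},{"tx": 0,"ty": 0,"tz": -1,"rx": 0,"ry": 0,"rz": 0},{"tx": 0,"ty": 0,"tz": -0.5,"rx": 0,"ry": 0,"rz": 0},{"tx": 0,"ty": 0,"tz": 0,"rx": 0,"ry": 0,"rz": 0},{"tx": 0,"ty": 0,"tz": 0,"rx": 0,"ry": 0,"rz": 0}]}}

```text
time: 23.1
tool_pos: [588.8, -139.0, 44.4]
tcp_rot: [3.141, -0.0, -0.0]
contact_force: [-3.9, 1.3, 5.2]
grip_width: 68.6
finger_force: 30.0
```

Emit:
{"api": "carry_out", "payload": {"plan": [{"tx": 0,"ty": 0,"tz": -0.5,"rx": 0,"ry": 0,"rz": 0},{"tx": 0,"ty": 0,"tz": -0.5,"rx": 0,"ry": 0,"rz": 0},{"tx": 0,"ty": 0,"tz": 0,"rx": 0,"ry": 0,"rz": 0},{"tx": 0,"ty": 0,"tz": 0,"rx": 0,"ry": 0,"rz": 0}]}}

```text
time: 23.5
tool_pos: [588.9, -139.0, 44.4]
tcp_rot: [3.141, -0.001, -0.0]
contact_force: [-4.8, 1.9, 12.2]
grip_width: 68.7
finger_force: 30.0
```

Emit:
{"api": "carry_out", "payload": {"plan": [{"tx": 0,"ty": 0,"tz": 0.8,"rx": 0,"ry": 0,"rz": 0},{"tx": 0,"ty": 0,"tz": 0,"rx": 0,"ry": 0,"rz": 0},{"tx": 0,"ty": 0,"tz": 0,"rx": 0,"ry": 0,"rz": 0},{"tx": 0,"ty": 0,"tz": 0,"rx": 0,"ry": 0,"rz": 0},{"tx": 0,"ty": 0,"tz": 0,"rx": 0,"ry": 0,"rz": 0},{"tx": 0,"ty": 0,"tz": 15,"rx": 0,"ry": 0,"rz": 0},{"tx": 0,"ty": 0,"tz": 35,"rx": 0,"ry": 0,"rz": 0},{"tx": 0,"ty": 0,"tz": 35,"rx": 0,"ry": 0,"rz": 0},{"tx": 0,"ty": 0,"tz": 21.7,"rx": 0,"ry": 0,"rz": 0},{"tx": 0,"ty": 0,"tz": 0,"rx": 0,"ry": 0,"rz": 0}], "gripper": 0}}

```text
time: 24.5
tool_pos: [590.7, -139.6, 153.6]
tcp_rot: [3.139, -0.007, -0.0]
contact_force: [0.2, 0.1, 0.4]
grip_width: 91.9
finger_force: 0.0
```

Emit:
{"api": "carry_out", "payload": {"plan": [{"tx": 2,"ty": -21.3,"tz": 0,"rx": 0,"ry": 0,"rz": 0},{"tx": 3.8,"ty": -40,"tz": 0,"rx": 0,"ry": 0,"rz": 0},{"tx": 4,"ty": -45,"tz": 0,"rx": 0,"ry": 0,"rz": 0},{"tx": 3,"ty": -38,"tz": 0,"rx": 0,"ry": 0,"rz": 0},{"tx": 1,"ty": -17,"tz": 0,"rx": 0,"ry": 0,"rz": 0},{"tx": 0,"ty": 0,"tz": -20,"rx": 0,"ry": 0,"rz": 0},{"tx": 0,"ty": 0,"tz": -25,"rx": 0,"ry": 0,"rz": 0},{"tx": 0,"ty": 0,"tz": 0,"rx": 0,"ry": 0,"rz": 0},{"tx": 0,"ty": 0,"tz": 0,"rx": 0,"ry": 0,"rz": 0}]}}

```text
time: 25.4
tool_pos: [602.4, -299.4, 104.3]
tcp_rot: [-3.14, 0.002, 0.0]
contact_force: [0.4, 0.7, 0.3]
grip_width: 91.7
finger_force: 0.0
```

```bash
python3 - <<'E'
from h import *
o=bot.get_obs();m=bot.camera_model('wrist');I=bot.capture('wrist')[:,:,::-1].copy()
print(o['time'],o['tool_pos'],o['tcp_rot'])
for n,p,z in [('cl',(588.9,-138.8),0),('ll',(588.9,-138.8),14),('lm',(602.7,-300.1),0)]:
    cv2.polylines(I,[sil(n,*p,m,z,True).astype(np.int32)],True,(0,255,0),1)
cv2.imwrite('pics/w7.png',I)
E
```

```text
25.4 [ 602.39461497 -299.44530073  104.30095548] [-3.14034775e+00  1.75327986e-03  3.42776098e-04]
```

View pics/w7.png

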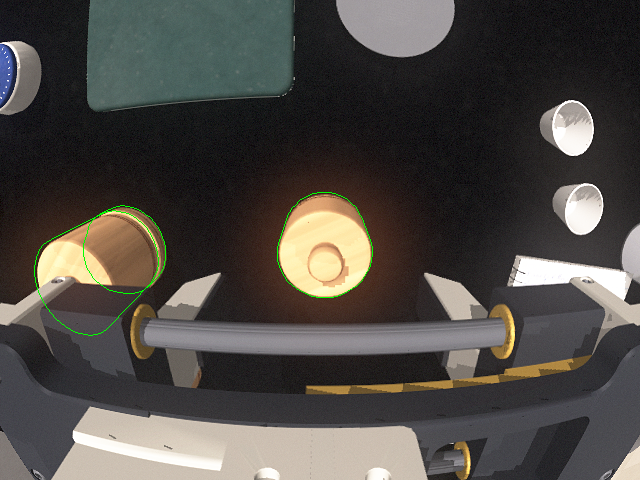

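The large case is shut, with its rim line at (140,250) on the overlay. The medium lid at (325,250) matches. Grip it.

Emit:
{"api": "carry_out", "payload": {"plan": [{"tx": 0,"ty": 0,"tz": -20,"rx": 0,"ry": 0,"rz": 0},{"tx": 0,"ty": 0,"tz": -30,"rx": 0,"ry": 0,"rz": 0},{"tx": 0,"ty": 0,"tz": -25,"rx": 0,"ry": 0,"rz": 0},{"tx": 0,"ty": 0,"tz": -15,"rx": 0,"ry": 0,"rz": 0},{"tx": 0,"ty": 0,"tz": 0,"rx": 0,"ry": 0,"rz": 0},{"tx": 0,"ty": 0,"tz": 0,"rx": 0,"ry": 0,"rz": 0},{"tx": 0,"ty": 0,"tz": 0,"rx": 0,"ry": 0,"rz": 0}]}}

```text
time: 26.15
tool_pos: [603.8, -300.9, 17.1]
tcp_rot: [3.14, -0.003, -0.0]
contact_force: [0.1, -1.5, 0.8]
grip_width: 91.9
finger_force: 0.0
```

Emit:
{"api": "carry_out", "payload": {"plan": [{"tx": 0,"ty": 0,"tz": 0,"rx": 0,"ry": 0,"rz": 0},{"tx": 0,"ty": 0,"tz": 0,"rx": 0,"ry": 0,"rz": 0},{"tx": 0,"ty": 0,"tz": 0,"rx": 0,"ry": 0,"rz": 0},{"tx": 0,"ty": 0,"tz": 0,"rx": 0,"ry": 0,"rz": 0},{"tx": 0,"ty": 0,"tz": 0,"rx": 0,"ry": 0,"rz": 0},{"tx": 0,"ty": 0,"tz": 0,"rx": 0,"ry": 0,"rz": 0},{"tx": 0,"ty": 0,"tz": 0,"rx": 0,"ry": 0,"rz": 0},{"tx": 0,"ty": 0,"tz": 0,"rx": 0,"ry": 0,"rz": 0}], "gripper": 1}}

```text
time: 26.95
tool_pos: [602.7, -300.3, 15.1]
tcp_rot: [3.141, -0.0, -0.0]
contact_force: [-1.0, 0.5, 1.1]
grip_width: 56.9
finger_force: 30.0
```

Emit:
{"api": "carry_out", "payload": {"plan": [{"tx": 0,"ty": 0,"tz": 20,"rx": 0,"ry": 0,"rz": 0},{"tx": 0,"ty": 0,"tz": 40,"rx": 0,"ry": 0,"rz": 0},{"tx": 0,"ty": 0,"tz": 40,"rx": 0,"ry": 0,"rz": 0},{"tx": 0,"ty": 0,"tz": 35,"rx": 0,"ry": 0,"rz": 0},{"tx": 0,"ty": 0,"tz": 15,"rx": 0,"ry": 0,"rz": 0},{"tx": 0,"ty": 0,"tz": 0,"rx": 0,"ry": 0,"rz": 0}]}}

```text
time: 27.55
tool_pos: [603.9, -301.0, 168.2]
tcp_rot: [3.138, -0.005, -0.0]
contact_force: [-0.2, 0.3, -0.7]
grip_width: 56.8
finger_force: 30.0
```

Emit:
{"api": "carry_out", "payload": {"plan": [{"tx": 2,"ty": 17,"tz": 0,"rx": 0,"ry": 0,"rz": 0},{"tx": 3.5,"ty": 31,"tz": 0,"rx": 0,"ry": 0,"rz": 0},{"tx": 4.5,"ty": 40,"tz": 0,"rx": 0,"ry": 0,"rz": 0},{"tx": 4.5,"ty": 40,"tz": 0,"rx": 0,"ry": 0,"rz": 0},{"tx": 4.5,"ty": 40,"tz": 0,"rx": 0,"ry": 0,"rz": 0},{"tx": 4.5,"ty": 40,"tz": 0,"rx": 0,"ry": 0,"rz": 0},{"tx": 4.5,"ty": 40,"tz": 0,"rx": 0,"ry": 0,"rz": 0},{"tx": 4.5,"ty": 40,"tz": 0,"rx": 0,"ry": 0,"rz": 0},{"tx": 3.9,"ty": 34,"tz": 0,"rx": 0,"ry": 0,"rz": 0},{"tx": 2,"ty": 17,"tz": 0,"rx": 0,"ry": 0,"rz": 0},{"tx": 0.7,"ty": 6.6,"tz": 0,"rx": 0,"ry": 0,"rz": 0},{"tx": 0,"ty": 0,"tz": 0,"rx": 0,"ry": 0,"rz": 0}]}}

```text
time: 28.75
tool_pos: [641.3, 45.7, 164.0]
tcp_rot: [3.141, 0.002, 0.001]
contact_force: [0.3, -0.3, -0.7]
grip_width: 57.1
finger_force: 30.0
```

Emit:
{"api": "carry_out", "payload": {"plan": [{"tx": 0,"ty": 0,"tz": -20,"rx": 0,"ry": 0,"rz": 0},{"tx": 0,"ty": 0,"tz": -30,"rx": 0,"ry": 0,"rz": 0},{"tx": 0,"ty": 0,"tz": -20,"rx": 0,"ry": 0,"rz": 0},{"tx": 0,"ty": 0,"tz": -10,"rx": 0,"ry": 0,"rz": 0},{"tx": 0,"ty": 0,"tz": 0,"rx": 0,"ry": 0,"rz": 0},{"tx": 0,"ty": 0,"tz": 0,"rx": 0,"ry": 0,"rz": 0},{"tx": 0,"ty": 0,"tz": 0,"rx": 0,"ry": 0,"rz": 0},{"tx": 0,"ty": 0,"tz": 0,"rx": 0,"ry": 0,"rz": 0}]}}

```text
time: 29.55
tool_pos: [642.4, 45.2, 86.3]
tcp_rot: [3.141, -0.002, -0.0]
contact_force: [-0.9, 0.0, -0.6]
grip_width: 57.0
finger_force: 30.0
```

```bash
python3 - <<'E'
from h import *
o=bot.get_obs();m=bot.camera_model('wrist');I=bot.capture('wrist')[:,:,::-1].copy()
print(o['time'],o['tool_pos'],o['tcp_rot'])
x,y,zz=o['tool_pos']
for n,p,z in [('cm',(641.8,45.5),0),('lm',(x,y),zz-15),('cs',(609.4,179.9),0)]:
    cv2.polylines(I,[sil(n,*p,m,z,True).astype(np.int32)],True,(0,255,0),1)
S=bot.capture('scene')[:,:,::-1].copy();ms=bot.camera_model('scene')
cv2.polylines(S,[sil('lm',x,y,ms,zz-15).astype(np.int32)],True,(0,255,0),1)
cv2.polylines(S,[sil('cm',641.8,45.5,ms).astype(np.int32)],True,(0,255,0),1)
S=cv2.resize(S[180:300,300:430],None,fx=3,fy=3)
cv2.imwrite('pics/w8.png',np.hstack([I[40:400,100:500],S]))
E
```

```text
29.55 [642.41424548  45.17554723  86.29383942] [ 3.14136567e+00 -2.14531898e-03 -3.07799469e-04]
```

View pics/w8.png

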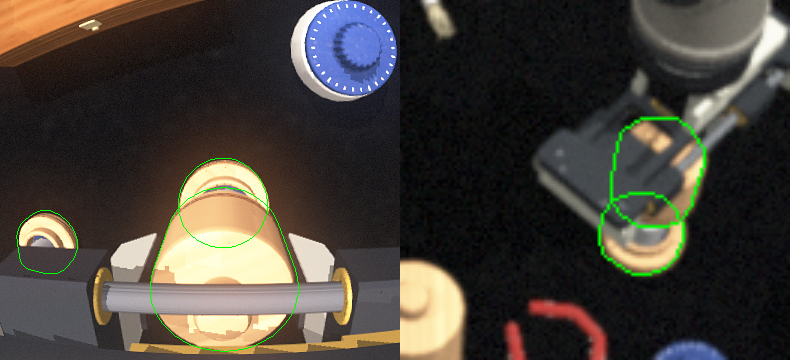

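The medium lid (224,270) lines up with its case (223,200). Lowering.

Emit:
{"api": "carry_out", "payload": {"plan": [{"tx": 0,"ty": 0,"tz": -8,"rx": 0,"ry": 0,"rz": 0},{"tx": 0,"ty": 0,"tz": -12,"rx": 0,"ry": 0,"rz": 0},{"tx": 0,"ty": 0,"tz": -10,"rx": 0,"ry": 0,"rz": 0},{"tx": 0,"ty": 0,"tz": -6,"rx": 0,"ry": 0,"rz": 0},{"tx": 0,"ty": 0,"tz": -4,"rx": 0,"ry": 0,"rz": 0},{"tx": 0,"ty": 0,"tz": -3,"rx": 0,"ry": 0,"rz": 0},{"tx": 0,"ty": 0,"tz": -3,"rx": 0,"ry": 0,"rz": 0},{"tx": 0,"ty": 0,"tz": 0,"rx": 0,"ry": 0,"rz": 0},{"tx": 0,"ty": 0,"tz": 0,"rx": 0,"ry": 0,"rz": 0},{"tx": 0,"ty": 0,"tz": 0,"rx": 0,"ry": 0,"rz": 0}]}}

```text
time: 30.65
tool_pos: [642.0, 45.3, 39.4]
tcp_rot: [3.141, -0.001, -0.0]
contact_force: [0.3, -0.2, -0.6]
grip_width: 56.8
finger_force: 30.0
```

Emit:
{"api": "carry_out", "payload": {"plan": [{"tx": 0,"ty": 0,"tz": -2,"rx": 0,"ry": 0,"rz": 0},{"tx": 0,"ty": 0,"tz": -2,"rx": 0,"ry": 0,"rz": 0},{"tx": 0,"ty": 0,"tz": -2,"rx": 0,"ry": 0,"rz": 0},{"tx": 0,"ty": 0,"tz": -2,"rx": 0,"ry": 0,"rz": 0},{"tx": 0,"ty": 0,"tz": -1.5,"rx": 0,"ry": 0,"rz": 0},{"tx": 0,"ty": 0,"tz": -1,"rx": 0,"ry": 0,"rz": 0},{"tx": 0,"ty": 0,"tz": -0.5,"rx": 0,"ry": 0,"rz": 0},{"tx": 0,"ty": 0,"tz": 0,"rx": 0,"ry": 0,"rz": 0},{"tx": 0,"ty": 0,"tz": 0,"rx": 0,"ry": 0,"rz": 0}]}}

```text
time: 31.55
tool_pos: [641.7, 45.3, 29.1]
tcp_rot: [3.141, -0.0, -0.0]
contact_force: [-2.3, -0.7, 6.3]
grip_width: 57.0
finger_force: 30.0
```

Emit:
{"api": "carry_out", "payload": {"plan": [{"tx": 0,"ty": 0,"tz": -0.5,"rx": 0,"ry": 0,"rz": 0},{"tx": 0,"ty": 0,"tz": -0.5,"rx": 0,"ry": 0,"rz": 0},{"tx": 0,"ty": 0,"tz": 0,"rx": 0,"ry": 0,"rz": 0},{"tx": 0,"ty": 0,"tz": 0,"rx": 0,"ry": 0,"rz": 0}]}}

```text
time: 31.95
tool_pos: [641.7, 45.3, 29.0]
tcp_rot: [3.141, -0.001, -0.0]
contact_force: [-5.6, -0.2, 12.5]
grip_width: 57.0
finger_force: 30.0
```

Emit:
{"api": "carry_out", "payload": {"plan": [{"tx": 0,"ty": 0,"tz": 1,"rx": 0,"ry": 0,"rz": 0},{"tx": 0,"ty": 0,"tz": 0,"rx": 0,"ry": 0,"rz": 0},{"tx": 0,"ty": 0,"tz": 0,"rx": 0,"ry": 0,"rz": 0},{"tx": 0,"ty": 0,"tz": 0,"rx": 0,"ry": 0,"rz": 0},{"tx": 0,"ty": 0,"tz": 0,"rx": 0,"ry": 0,"rz": 0},{"tx": 0,"ty": 0,"tz": 12,"rx": 0,"ry": 0,"rz": 0},{"tx": 0,"ty": 0,"tz": 35,"rx": 0,"ry": 0,"rz": 0},{"tx": 0,"ty": 0,"tz": 40,"rx": 0,"ry": 0,"rz": 0},{"tx": 0,"ty": 0,"tz": 35,"rx": 0,"ry": 0,"rz": 0},{"tx": 0,"ty": 0,"tz": 0,"rx": 0,"ry": 0,"rz": 0}], "gripper": 0}}

```text
time: 32.95
tool_pos: [644.9, 45.2, 157.2]
tcp_rot: [3.141, -0.012, -0.0]
contact_force: [1.3, 0.6, 0.7]
grip_width: 91.6
finger_force: 0.0
```

Emit:
{"api": "carry_out", "payload": {"plan": [{"tx": -12,"ty": -14.7,"tz": 0,"rx": 0,"ry": 0,"rz": 0},{"tx": -24,"ty": -29.4,"tz": 0,"rx": 0,"ry": 0,"rz": 0},{"tx": -27.3,"ty": -33.5,"tz": 0,"rx": 0,"ry": 0,"rz": 0},{"tx": -27.3,"ty": -33.5,"tz": 0,"rx": 0,"ry": 0,"rz": 0},{"tx": -27.3,"ty": -33.5,"tz": 0,"rx": 0,"ry": 0,"rz": 0},{"tx": -27.3,"ty": -33.5,"tz": 0,"rx": 0,"ry": 0,"rz": 0},{"tx": -17,"ty": -21,"tz": 0,"rx": 0,"ry": 0,"rz": 0},{"tx": -8.4,"ty": -10.6,"tz": 0,"rx": 0,"ry": 0,"rz": 0},{"tx": 0,"ty": 0,"tz": 0,"rx": 0,"ry": 0,"rz": 0},{"tx": 0,"ty": 0,"tz": 0,"rx": 0,"ry": 0,"rz": 0}]}}

```text
time: 33.95
tool_pos: [471.8, -163.9, 150.1]
tcp_rot: [-3.141, -0.001, -0.0]
contact_force: [-0.2, 0.2, 0.2]
grip_width: 91.6
finger_force: 0.0
```

Emit:
{"api": "carry_out", "payload": {"plan": [{"tx": 0,"ty": 0,"tz": -25,"rx": 0,"ry": 0,"rz": 0},{"tx": 0,"ty": 0,"tz": -35,"rx": 0,"ry": 0,"rz": 0},{"tx": 0,"ty": 0,"tz": -35,"rx": 0,"ry": 0,"rz": 0},{"tx": 0,"ty": 0,"tz": -25,"rx": 0,"ry": 0,"rz": 0},{"tx": 0,"ty": 0,"tz": -14,"rx": 0,"ry": 0,"rz": 0},{"tx": 0,"ty": 0,"tz": -6,"rx": 0,"ry": 0,"rz": 0},{"tx": 0,"ty": 0,"tz": 0,"rx": 0,"ry": 0,"rz": 0},{"tx": 0,"ty": 0,"tz": 0,"rx": 0,"ry": 0,"rz": 0}]}}

```text
time: 34.75
tool_pos: [472.0, -164.1, 10.6]
tcp_rot: [3.141, -0.001, 0.001]
contact_force: [0.1, -0.0, 0.4]
grip_width: 91.8
finger_force: 0.0
```

Emit:
{"api": "carry_out", "payload": {"plan": [{"tx": 0,"ty": 0,"tz": 0,"rx": 0,"ry": 0,"rz": 0},{"tx": 0,"ty": 0,"tz": 0,"rx": 0,"ry": 0,"rz": 0},{"tx": 0,"ty": 0,"tz": 0,"rx": 0,"ry": 0,"rz": 0},{"tx": 0,"ty": 0,"tz": 0,"rx": 0,"ry": 0,"rz": 0},{"tx": 0,"ty": 0,"tz": 0,"rx": 0,"ry": 0,"rz": 0},{"tx": 0,"ty": 0,"tz": 0,"rx": 0,"ry": 0,"rz": 0},{"tx": 0,"ty": 0,"tz": 0,"rx": 0,"ry": 0,"rz": 0},{"tx": 0,"ty": 0,"tz": 0,"rx": 0,"ry": 0,"rz": 0},{"tx": 0,"ty": 0,"tz": 0,"rx": 0,"ry": 0,"rz": 0}], "gripper": 1}}

```text
time: 35.65
tool_pos: [471.1, -164.4, 10.1]
tcp_rot: [3.141, 0.0, -0.0]
contact_force: [0.2, -0.6, 0.8]
grip_width: 46.0
finger_force: 30.0
```

Emit:
{"api": "carry_out", "payload": {"plan": [{"tx": 0,"ty": 0,"tz": 20,"rx": 0,"ry": 0,"rz": 0},{"tx": 0,"ty": 0,"tz": 40,"rx": 0,"ry": 0,"rz": 0},{"tx": 0,"ty": 0,"tz": 40,"rx": 0,"ry": 0,"rz": 0},{"tx": 0,"ty": 0,"tz": 35,"rx": 0,"ry": 0,"rz": 0},{"tx": 0,"ty": 0,"tz": 15,"rx": 0,"ry": 0,"rz": 0},{"tx": 0,"ty": 0,"tz": 0,"rx": 0,"ry": 0,"rz": 0}]}}

```text
time: 36.25
tool_pos: [472.4, -164.9, 162.3]
tcp_rot: [3.139, -0.005, -0.0]
contact_force: [0.7, -0.8, -1.2]
grip_width: 46.1
finger_force: 30.0
```

Emit:
{"api": "carry_out", "payload": {"plan": [{"tx": 6.8,"ty": 17,"tz": 0,"rx": 0,"ry": 0,"rz": 0},{"tx": 12.5,"ty": 31,"tz": 0,"rx": 0,"ry": 0,"rz": 0},{"tx": 16,"ty": 40,"tz": 0,"rx": 0,"ry": 0,"rz": 0},{"tx": 16,"ty": 40,"tz": 0,"rx": 0,"ry": 0,"rz": 0},{"tx": 16,"ty": 40,"tz": 0,"rx": 0,"ry": 0,"rz": 0},{"tx": 16,"ty": 40,"tz": 0,"rx": 0,"ry": 0,"rz": 0},{"tx": 16,"ty": 40,"tz": 0,"rx": 0,"ry": 0,"rz": 0},{"tx": 16,"ty": 40,"tz": 0,"rx": 0,"ry": 0,"rz": 0},{"tx": 13.7,"ty": 34,"tz": 0,"rx": 0,"ry": 0,"rz": 0},{"tx": 6.5,"ty": 16,"tz": 0,"rx": 0,"ry": 0,"rz": 0},{"tx": 2.5,"ty": 6.1,"tz": 0,"rx": 0,"ry": 0,"rz": 0},{"tx": 0,"ty": 0,"tz": 0,"rx": 0,"ry": 0,"rz": 0}]}}

```text
time: 37.45
tool_pos: [608.5, 180.0, 158.3]
tcp_rot: [3.141, 0.003, 0.001]
contact_force: [-0.0, -0.4, -0.8]
grip_width: 46.2
finger_force: 30.0
```

Emit:
{"api": "carry_out", "payload": {"plan": [{"tx": 0,"ty": 0,"tz": -20,"rx": 0,"ry": 0,"rz": 0},{"tx": 0,"ty": 0,"tz": -30,"rx": 0,"ry": 0,"rz": 0},{"tx": 0,"ty": 0,"tz": -25,"rx": 0,"ry": 0,"rz": 0},{"tx": 0,"ty": 0,"tz": -15,"rx": 0,"ry": 0,"rz": 0},{"tx": 0,"ty": 0,"tz": 0,"rx": 0,"ry": 0,"rz": 0},{"tx": 0,"ty": 0,"tz": 0,"rx": 0,"ry": 0,"rz": 0},{"tx": 0,"ty": 0,"tz": 0,"rx": 0,"ry": 0,"rz": 0},{"tx": 0,"ty": 0,"tz": 0,"rx": 0,"ry": 0,"rz": 0}]}}

```text
time: 38.25
tool_pos: [609.8, 179.6, 71.3]
tcp_rot: [-3.141, -0.002, -0.001]
contact_force: [-1.0, -0.4, -0.3]
grip_width: 46.0
finger_force: 30.0
```

```bash
python3 - <<'E'
from h import *
o=bot.get_obs();m=bot.camera_model('wrist');I=bot.capture('wrist')[:,:,::-1].copy()
print(o['time'],o['tool_pos'],o['tcp_rot'])
x,y,zz=o['tool_pos']
for n,p,z in [('cs',(609.2,179.9),0),('ls',(x,y),zz-10),('lm',(641.8,45.5),14)]:
    cv2.polylines(I,[sil(n,*p,m,z,True).astype(np.int32)],True,(0,255,0),1)
cv2.imwrite('pics/w9.png',I)
E
```

```text
38.25 [609.80163572 179.55950321  71.31778096] [-3.14136867e+00 -2.06239240e-03 -5.00160565e-04]
```

View pics/w9.png

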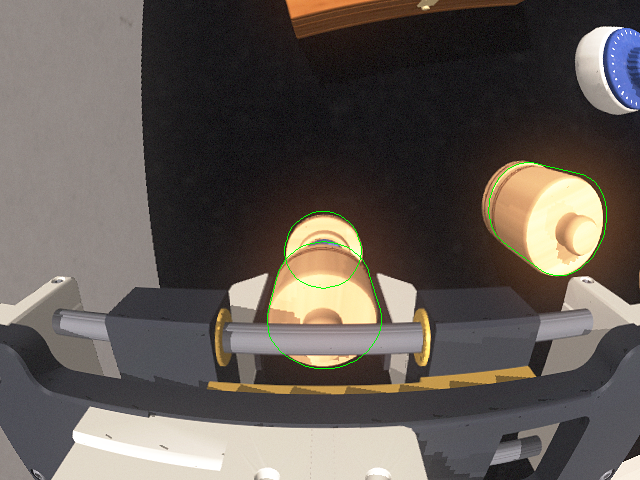

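The small lid (323,300) lines up with its case (323,245), and the medium case (545,215) is shut with its rim on the overlay. Lowering.

Emit:
{"api": "carry_out", "payload": {"plan": [{"tx": -0.5,"ty": 0,"tz": -8,"rx": 0,"ry": 0,"rz": 0},{"tx": 0,"ty": 0,"tz": -12,"rx": 0,"ry": 0,"rz": 0},{"tx": 0,"ty": 0,"tz": -10,"rx": 0,"ry": 0,"rz": 0},{"tx": 0,"ty": 0,"tz": -6,"rx": 0,"ry": 0,"rz": 0},{"tx": 0,"ty": 0,"tz": -3,"rx": 0,"ry": 0,"rz": 0},{"tx": 0,"ty": 0,"tz": 0,"rx": 0,"ry": 0,"rz": 0},{"tx": 0,"ty": 0,"tz": 0,"rx": 0,"ry": 0,"rz": 0},{"tx": 0,"ty": 0,"tz": 0,"rx": 0,"ry": 0,"rz": 0}]}}

```text
time: 39.1
tool_pos: [609.0, 179.8, 31.5]
tcp_rot: [-3.142, -0.001, -0.0]
contact_force: [-0.9, -0.4, -0.8]
grip_width: 45.8
finger_force: 30.0
```

Emit:
{"api": "carry_out", "payload": {"plan": [{"tx": 0,"ty": 0,"tz": -2,"rx": 0,"ry": 0,"rz": 0},{"tx": 0,"ty": 0,"tz": -2,"rx": 0,"ry": 0,"rz": 0},{"tx": 0,"ty": 0,"tz": -2,"rx": 0,"ry": 0,"rz": 0},{"tx": 0,"ty": 0,"tz": -2,"rx": 0,"ry": 0,"rz": 0},{"tx": 0,"ty": 0,"tz": -1.5,"rx": 0,"ry": 0,"rz": 0},{"tx": 0,"ty": 0,"tz": -1,"rx": 0,"ry": 0,"rz": 0},{"tx": 0,"ty": 0,"tz": -0.5,"rx": 0,"ry": 0,"rz": 0},{"tx": 0,"ty": 0,"tz": 0,"rx": 0,"ry": 0,"rz": 0},{"tx": 0,"ty": 0,"tz": 0,"rx": 0,"ry": 0,"rz": 0}]}}

```text
time: 40.0
tool_pos: [608.6, 179.7, 21.1]
tcp_rot: [3.141, -0.0, -0.0]
contact_force: [-3.6, -1.3, 6.4]
grip_width: 46.4
finger_force: 30.0
```

Home at z = 21.1, as expected. A gentle push, then release and back away.

Emit:
{"api": "carry_out", "payload": {"plan": [{"tx": 0,"ty": 0,"tz": -0.5,"rx": 0,"ry": 0,"rz": 0},{"tx": 0,"ty": 0,"tz": -0.5,"rx": 0,"ry": 0,"rz": 0},{"tx": 0,"ty": 0,"tz": 0,"rx": 0,"ry": 0,"rz": 0},{"tx": 0,"ty": 0,"tz": 0,"rx": 0,"ry": 0,"rz": 0}]}}

```text
time: 40.4
tool_pos: [608.6, 179.7, 21.0]
tcp_rot: [3.141, -0.001, -0.0]
contact_force: [-5.7, -0.8, 13.9]
grip_width: 46.0
finger_force: 30.0
```

Emit:
{"api": "carry_out", "payload": {"plan": [{"tx": 0,"ty": 0,"tz": 1,"rx": 0,"ry": 0,"rz": 0},{"tx": 0,"ty": 0,"tz": 0,"rx": 0,"ry": 0,"rz": 0},{"tx": 0,"ty": 0,"tz": 0,"rx": 0,"ry": 0,"rz": 0},{"tx": 0,"ty": 0,"tz": 0,"rx": 0,"ry": 0,"rz": 0},{"tx": 0,"ty": 0,"tz": 0,"rx": 0,"ry": 0,"rz": 0},{"tx": 0,"ty": 0,"tz": 12,"rx": 0,"ry": 0,"rz": 0},{"tx": 0,"ty": 0,"tz": 35,"rx": 0,"ry": 0,"rz": 0},{"tx": 0,"ty": 0,"tz": 40,"rx": 0,"ry": 0,"rz": 0},{"tx": 0,"ty": 0,"tz": 40,"rx": 0,"ry": 0,"rz": 0},{"tx": -10,"ty": 0,"tz": 20,"rx": 0,"ry": 0,"rz": 0}], "gripper": 0}}

```text
time: 41.4
tool_pos: [600.8, 179.9, 172.1]
tcp_rot: [-3.14, -0.007, -0.001]
contact_force: [-0.4, 0.4, -0.2]
grip_width: 91.7
finger_force: 0.0
```

Emit:
{"api": "carry_out", "payload": {"plan": [{"tx": -25,"ty": 0,"tz": 0,"rx": 0,"ry": 0,"rz": 0},{"tx": -35,"ty": 0,"tz": 0,"rx": 0,"ry": 0,"rz": 0},{"tx": -35,"ty": 0,"tz": 0,"rx": 0,"ry": 0,"rz": 0},{"tx": -25,"ty": 0,"tz": 0,"rx": 0,"ry": 0,"rz": 0},{"tx": 0,"ty": 0,"tz": 0,"rx": 0,"ry": 0,"rz": 0},{"tx": 0,"ty": 0,"tz": 0,"rx": 0,"ry": 0,"rz": 0}]}}

```text
time: 42.0
tool_pos: [479.2, 179.9, 168.2]
tcp_rot: [-3.141, -0.002, 0.0]
contact_force: [0.5, -0.4, 0.6]
grip_width: 91.9
finger_force: 0.0
```

```bash
python3 - <<'E'
from h import *
o=bot.get_obs();print(o['time'],o['tool_pos'],o['contact_force'])
S=bot.capture('scene')[:,:,::-1].copy();ms=bot.camera_model('scene')
for n,p,z in [('ls',(608.6,179.8),11),('lm',(641.8,45.5),14),('ll',(588.9,-138.8),14),('cs',(608.6,179.8),0),('cm',(641.8,45.5),0),('cl',(588.9,-138.8),0)]:
    cv2.polylines(S,[sil(n,*p,ms,z).astype(np.int32)],True,(0,255,0),1) if n[0]=='l' else 0
cv2.imwrite('pics/fin.png',cv2.resize(S[120:360,200:520],(800,600)))
E
```

```text
42.0 [479.16608659 179.90807875 168.2223207 ] [ 0.54091024 -0.37005884  0.60275019]
```

View pics/fin.png

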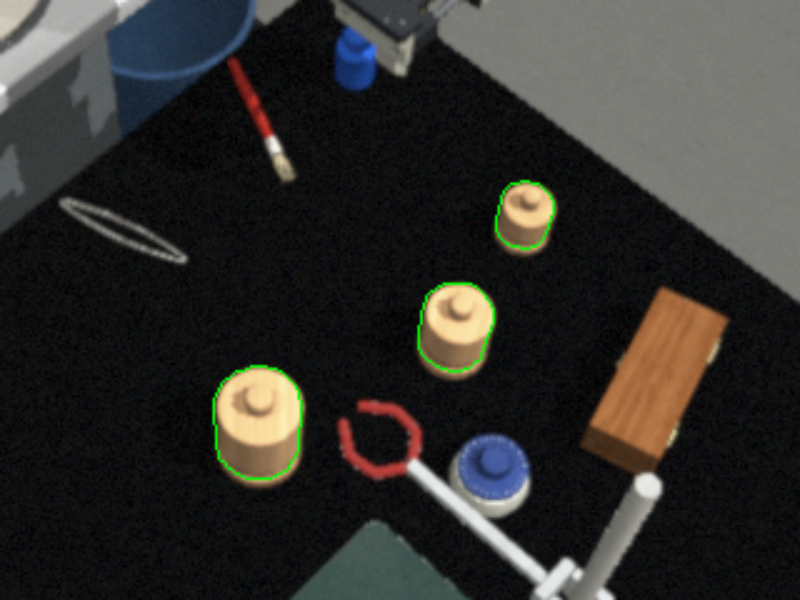

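The three cases at (260,425), (457,330) and (525,217) are upright, and their lids lie on the shut-position overlays. The arm is clear.

```bash
python3 -c "
from plant import bot
print(bot.close_job())"
```

```text
the job is handed in; nothing more can be done
None
```

The large and medium weights are in their cases, all three cases are closed with their lids pushed home, and the job was handed in at about 42 s (no verdict was shown).

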